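Level a loaded sample stand with a wedge

TASK

First stand the red-capped sample tube from the grey block upright in the blue cup on the tilting stand and let go of it. Then grip the orange wedge and, keeping it flat on the worktop, slide it nose first under the front bar of the deck until the deck just lifts off its rests and is level, with the wedge's white band under the bar. Finish holding the wedge there, touching nothing but the wedge; never jack the deck up much past level, and leave the other two tubes and the specimen cups beside the stand where they are.

Things in the scene. Friction and masses are not known exactly. Their poses are not given: they have to be found in the camera images.
- tube_red: capped sample tube with a red cap, 82 mm tall, upright, body and grip 13 mm across, cap 15 mm across; the grippable shaft ends 74 mm above its foot. Origin: centre of its foot; z along the tube to the cap. Stands loosely in one of the block's three holes, foot 6 mm above the worktop.
- tube_blue: same tube with a blue cap, stays in the block
- tube_yellow: same tube with a yellow cap, stays in the block
- tube_block: grey block fixed to the worktop, 50 x 136 x 36 mm (x, y, z), three holes 15 mm across and 30 mm deep in a row along its y at -45, 0 and +45 mm; which tube is in which hole varies. Origin: centre of its underside.
- stand: base of the tilting stand, fixed, 165 x 118 mm, two grey side rails 8 mm high with an open slot 86 mm wide between them that is open at the front (worktop is the floor of the slot). Origin: centre of the underside; x points from the front bar to the hinge at the back (the wedge's pushing direction), y across, z up.
- deck (a joint): tilt of the aluminium deck about the hinge at the back of the stand, rad, growing as the front lifts: 0 = lying on the two black front rests (nose down), 0.026 = level. It weighs about 0.4 kg, turns freely and falls back when not held up.
- deck_nose (a point): middle of the underside of the deck's round steel front bar (10 mm thick, 116 mm long across the stand), 140 mm in front of the hinge axis; 12.4 mm above the worktop at rest, 16 mm when level; the space below it in the slot is free
- cup_floor (a point): centre of the inner floor of the blue holder cup on the deck, 32 to 34 mm above the worktop; the bore is 18 mm across, widening to about 26 mm at the rim, 34 mm above this point; z is the cup's axis
- wedge: orange wedge with a black upright grip post, 0.15 kg, 40 mm wide and 122 mm long, loose on the worktop. Origin: under the centre of the post on the wedge's underside; x points to the thin nose, z up. Nose edge at x = +105 mm, 4 mm thick; the top rises 1 mm in 5 mm to 22 mm at x = +15 mm; white band across the ramp at x = +45 mm, where it is 16 mm thick. The post is 34 mm (x) by 22 mm (y) and reaches from 22 mm up to 72 mm.
- wedge_grip (a point): centre of the wedge's grip post, 52 mm above the wedge's underside, 22 mm wide along the wedge's y
- specimen_cup_a: loose specimen cup with orange lid, 60 mm across, 64 mm tall, a bystander right of the stand; origin under its centre

How it is judged:
On the way:
1. the red-capped tube stands in the blue cup, let go, with the deck still down on its rests (horizontal distance between tube_red and cup_floor below 0.007 m and z of tube_red in the frame of cup_floor between -0.004 and 0.005 m and angle between tube_red's own z axis and vertical below 0.2 rad and contact force between each of the arm, the fingers and tube_red below 0.1 N and value of joint deck below 0.008 rad), for 0.3 s.
At the end, for the whole second after the job is handed in: Red tube free and upright on the cup floor; deck still, 0.012 to 0.040 rad above its rests (level 0.026), carried by the wedge, which lies flat on the worktop (4 mm), points into the stand within 0.25 rad and is gripped; robot touches no deck, stand or tube; other tubes in their holes (horizontal distance between tube_red and cup_floor below 0.007 m and z of tube_red in the frame of cup_floor between -0.004 and 0.005 m and angle between tube_red's own z axis and vertical below 0.2 rad and contact force between each of the arm, the fingers and tube_red below 0.1 N and value of joint deck between 0.012 and 0.04 rad and velocity of joint deck between -0.05 and 0.05 rad/s and contact force between wedge and stand above 0.3 N and x of wedge in the frame of deck_nose below -0.02 m and contact force between the fingers and wedge above 1 N and contact force between each of the arm, the fingers and stand below 0.2 N and height (world z) of wedge below 0.004 m and angle between wedge's own z axis and vertical below 0.05 rad and angle between the x axis of wedge and the x axis of stand, either way round below 0.25 rad and linear speed of wedge below 0.02 m/s and distance of each of tube_blue, tube_yellow from where it was at the start of the episode below 0.015 m); the arm keeps its last pose, push and grip.
It fails at once if the deck is jacked far past level (over 0.07 rad) (value of joint deck above 0.07 rad).
It fails at once if another tube is taken out or pushed away (over 20 mm) (distance of any of tube_blue, tube_yellow from where it was at the start of the episode above 0.02 m).
It fails at once if the specimen cup is shoved (over 20 mm) (distance of specimen_cup_a from where it was at the start of the episode above 0.02 m).
It also fails if it takes over 58 s, if anything falls off the work surface, if the arm or the gripper's body presses on something with over 40 N, if the wrist force passes 120 N, or if a joint passes its speed limit or range.

ROBOT

A 7-joint arm with a two-finger parallel gripper is mounted at the origin on a cart in front of the work surface, level with it; the furniture and walls round the work are solid. World frame = base frame: x ahead of the robot, y to its left, z up, the work surface at z = 0. Lengths are in m, angles in rad, forces in N, time in s.
With the tool pointing down it reaches from about 0.4 to 0.85 m from the base axis. Payload 10.4 kg.
Tool frame: the origin (TCP) lies between the finger pads; the fingertips stand 19 mm ahead of it and the grasp point (between the pads) is the TCP (manip.tip_reach is the z of the fingertips in the tool frame, in m); z points along the fingers, y is the direction in which the jaws open and shut (so a half turn about z gives the same grasp; the last joint's range is limited). The gripper opens to 85 mm and grips with 20 to 120 N. Pads are 22 mm wide; open, the fingers measure 114 mm over their backs; the gripper's body (76 mm by 85 mm) begins 54 mm behind the grasp point. The pads swing forward as they close: fully open they stand 13 mm farther back than shut.
Start: joints at [1.194, 0.332, -0.065, 1.46, 0.022, 1.35, -0.088], TCP at [0.217, -0.586, 0.218] pointing down, gripper open.
Joint ranges: [-2.6, 2.6], [-0.5, 2.12], [-1.47, 1.34], [0.16, 2.42], [-1.27, 4.41], [0.06, 2.06], [-2.6, 2.6]. Speed limits (rad/s): [2.22, 2.22, 2.79, 2.79, 3.14, 3.14, 3.14].

INTERFACE

Orientations are given as a unit quaternion [x, y, z, w].
In Python, from workcell import sensors, cams, manip gives the robot as it stands.
- The arm moves only by the shell command python3 -m jog 'ROWS' [FORCE]. ROWS is JSON, a list of rows, each a list of 3 entries, a list of its own where there are three numbers: the shift along the world's x, y, z in m, then the turn, a rotation vector about the world's x, y, z in rad, then the opening in per cent of the stroke, from 0 (shut) to 100 (fully open). In form: [[[dx, dy, dz], [wx, wy, wz], grip], ...]. A call has 1 to 5 rows; each row shifts and turns the pose as measured when the row begins; what a row does not reach is not made up. A row lasts 1/8 s, in which the tool goes at most 62.5 mm and 10.7 degrees, less where a joint would pass 70% of its speed; a pose out of reach is approached as far as the arm can. A call with a gripper value outside its range is refused whole. The fingers move at their own pace and stop on an object; FORCE is the grip in N (left out, the last holds). Time passes only in rows, so rows that do not move let the fingers close. It gives the time, the measured TCP pose, the force and the opening at its end, in the units of the state.
- sensors.get_obs(): the state, without advancing time (a new reading comes with each control period).
- cams.camera(name): name is "scene" or "top" or "wrist"; returns (picture, depth): 384x512x3 uint8, red, green, blue; 384x512 float32, m along the optical axis (not along the pixel's ray), 0 where there is no reading.
- cams.camera_model(name): a dict with "intrinsics" (3x3 intrinsics, pixels), "view" (4x4, takes a point from world to camera coordinates). Camera axes: x right, y down, z forward; pixel columns grow to the right and rows downward; lengths in m; the calibration is good to about 2 mm. The wrist camera is an equidistant fisheye: a pixel r from the principal point sees the ray r / f radians off the axis. A picture is of the moment at which its call begins: read the wrist's pose just before it. camera_model takes no time and is no camera call; for the wrist camera it gives the pose at the moment of the call.
- manip.hand_in(): hands the job in, once; it reports no verdict.
The state is a dict: "clock": time; "joint_pos": joint angles; "joint_velocities": joint speeds; "tau": joint torques, N m; "position": TCP position; "ee_rot": TCP orientation; "ft_force": force on the tool from outside, world axes, zero at the start; "torque": the same for the moment, N m; "grip_width": opening from 0.0 (shut) to 1.0 (fully open).
Only numpy, scipy, OpenCV 4.12 (cv2) and the standard library are available. Lean on these libraries where they do the work, as an engineer would, in place of code of your own. Each camera call takes 0.05 s, during which the arm holds its last target.

## Working session

There is one attempt and no reset: what is moved stays moved. The work goes in short steps, Python scripts to look and compute and a shell command to move; the robot and the scene stay as the last step left them, time stands still between calls to the robot, and variables do not carry over. Pictures are saved under pics/ and viewed, and the job is handed in when it is done.

```bash
ls; mkdir -p pics; cat > h.py <<'E'
import numpy as np, cv2
from workcell import sensors, cams, manip
def grab(n,fn=None):
    m=cams.camera_model(n); p,d=cams.camera(n)
    if fn: cv2.imwrite('pics/'+fn,p[:,:,::-1])
    return p,d,np.array(m['intrinsics']),np.array(m['view'])
def ray(n,K,V,u,v):
    x=(u-K[0,2])/K[0,0]; y=(v-K[1,2])/K[1,1]
    if n=='wrist':
        r=np.hypot(x,y); s=np.sin(r)/r if r>1e-9 else 1; d=np.array([x*s,y*s,np.cos(r)])
    else: d=np.array([x,y,1.])
    R=V[:3,:3]; o=-R.T@V[:3,3]; return o,R.T@d
def onz(n,K,V,u,v,z):
    o,d=ray(n,K,V,u,v); return o+d*(z-o[2])/d[2]
def cloud(n,d,K,V):
    vv,uu=np.mgrid[0:384,0:512]
    c=np.stack([(uu-K[0,2])/K[0,0]*d,(vv-K[1,2])/K[1,1]*d,d],-1)
    return (c-V[:3,3])@V[:3,:3]
E
python3 - <<'E'
from h import *
print(sensors.get_obs())
for n in ['scene','top','wrist']:
    p,d,K,V=grab(n,n+'0.png'); print(n,K,V)
E
```

```text
pics
{'clock': 0.0, 'joint_pos': array([ 1.19440053,  0.33287794, -0.06467751,  1.46093286,  0.02159046,
        1.34992735, -0.08850936]), 'joint_velocities': array([-9.44242094e-04,  4.06648385e-04,  1.43054814e-03,  1.36334571e-03,
       -9.09432140e-04, -8.45418214e-05,  1.00864299e-03]), 'tau': array([-2.75878174e-04, -6.25450230e+01,  4.88369528e-02, -3.91613746e+01,
        1.60568784e-02,  9.72759415e-03,  1.45346502e-05]), 'position': array([ 0.2163833 , -0.5859208 ,  0.21761615]), 'ee_rot': array([ 9.84395115e-01,  1.75970827e-01, -1.60087603e-04, -7.07379522e-04]), 'ft_force': array([ 0.46666428, -0.75491942, -0.04588708]), 'torque': array([-0.01918661,  0.0212186 ,  0.03996797]), 'grip_width': 0.9984154562988419}
scene [[400.30312024   0.         253.16913828]
 [  0.         400.30312024 187.10324798]
 [  0.           0.           1.        ]] [[-0.86370284 -0.50399093  0.00324713  0.58895961]
 [-0.31273168  0.53086204 -0.78764484  0.13943677]
 [ 0.39524207 -0.68130657 -0.61612098  0.85149542]
 [ 0.          0.          0.          1.        ]]
top [[456.72202723   0.         259.37018969]
 [  0.         456.72202723 197.62436277]
 [  0.           0.           1.        ]] [[ 0.00498772 -0.99948065  0.03183632  0.16524445]
 [-0.9948188  -0.00819221 -0.10133334  0.57098978]
 [ 0.10154152 -0.03116595 -0.994343    1.14492604]
 [ 0.          0.          0.          1.        ]]
wrist [[297.31863964   0.         256.08168493]
 [  0.         297.31863964 187.55949375]
 [  0.           0.           1.        ]] [[ 3.46588220e-01 -9.38017029e-01 -8.11400170e-04 -6.24731626e-01]
 [-8.95105215e-01 -3.30991114e-01  2.98716483e-01 -3.95624836e-02]
 [-2.80469714e-01 -1.02805325e-01 -9.54341555e-01  3.78367639e-01]
 [ 0.00000000e+00  0.00000000e+00  0.00000000e+00  1.00000000e+00]]
```

View pics/top0.png

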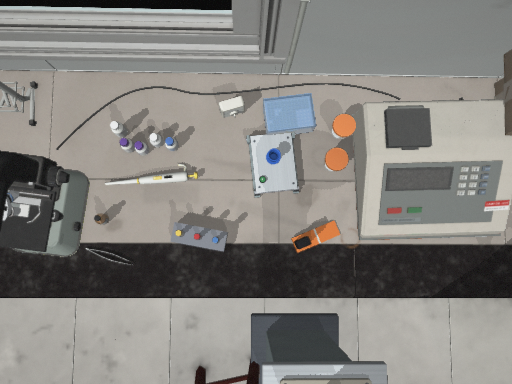

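View pics/scene0.png

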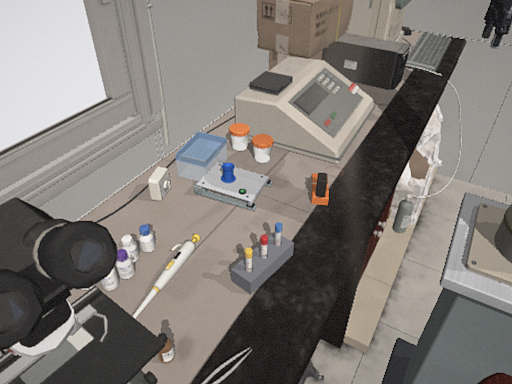

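View pics/wrist0.png

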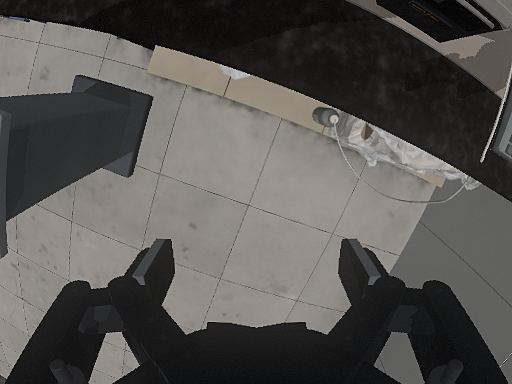

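The top view shows the block (200,235) with the red cap in the middle hole (198,237), the stand at (273,163) with its blue cup (273,156), the wedge at (316,236) with its nose to the right, and the specimen cups at (345,125) and (336,159). Next I'll measure these.

```bash
python3 - <<'E'
from h import *
p,d,K,V=grab('top'); C=cloud('top',d,K,V)
cv2.imwrite('pics/topz.png',cv2.resize(p[70:270,160:380],None,fx=3.5,fy=3,interpolation=cv2.INTER_CUBIC)[:,:,::-1])
hsv=cv2.cvtColor(p,cv2.COLOR_RGB2HSV)
def mask(lo,hi,box):
    m=cv2.inRange(hsv,np.array(lo),np.array(hi)); b=np.zeros_like(m); u0,v0,u1,v1=box; b[v0:v1,u0:u1]=1; return (m*b)>0
def rep(name,m):
    n,l,s,c=cv2.connectedComponentsWithStats(m.astype(np.uint8))
    for i in range(1,n):
        if s[i,4]<6: continue
        P=C[l==i]; P=P[d[l==i]>0]
        print(name,s[i],c[i].round(1),'med',np.median(P,0).round(4),'min',P.min(0).round(3),'max',P.max(0).round(3))
rep('red',mask([0,120,60],[8,255,255],(170,210,245,255)));rep('red',mask([172,120,60],[180,255,255],(170,210,245,255)))
rep('yel',mask([20,120,60],[35,255,255],(170,210,245,255)))
rep('blue',mask([100,120,50],[130,255,255],(170,210,245,255)))
rep('cup',mask([100,150,40],[130,255,255],(255,140,295,175)))
rep('wedge',mask([3,150,60],[18,255,255],(285,215,350,260)))
rep('lids',mask([3,150,60],[18,255,255],(315,100,360,180)))
rep('green',mask([50,100,30],[85,255,255],(255,170,275,190)))
E
```

```text
red [195 235   5   4  11] [196.8 236.5] med [0.4698 0.3201 0.0887] min [0.465 0.315 0.085] max [0.472 0.325 0.093]
red [194 234   6   4  12] [195.9 235.2] med [0.4722 0.3237 0.0886] min [0.467 0.315 0.085] max [0.475 0.327 0.091]
yel [176 230   5   6  26] [178.  232.5] med [0.478  0.3656 0.0886] min [0.472 0.361 0.083] max [0.484 0.371 0.092]
blue [213 237   5   6  24] [215.  239.3] med [0.4629 0.2769 0.087 ] min [0.456 0.272 0.084] max [0.468 0.282 0.092]
cup [267 149  13  15 163] [273.1 156. ] med [0.6749 0.1347 0.0574] min [0.659 0.119 0.024] max [0.689 0.15  0.07 ]
wedge [315 221  25  21 310] [327.3 231. ] med [ 0.486  -0.008   0.0089] min [ 0.46  -0.04  -0.002] max [0.512 0.024 0.019]
wedge [292 230  27  23 232] [306.  240.2] med [0.4647 0.0459 0.0194] min [ 0.431  0.017 -0.005] max [0.488 0.085 0.075]
lids [333 114  23  23 395] [343.7 125. ] med [ 0.7532 -0.0433  0.0635] min [ 0.726 -0.072  0.054] max [ 0.782 -0.016  0.069]
lids [325 148  23  22 398] [336.3 158.7] med [ 0.6656 -0.0227  0.0635] min [ 0.64  -0.051  0.054] max [0.694 0.005 0.07 ]
green [260 177   5   6  20] [262.2 179.2] med [0.6161 0.1626 0.0314] min [0.609 0.157 0.028] max [0.623 0.168 0.036]
```

View pics/topz.png

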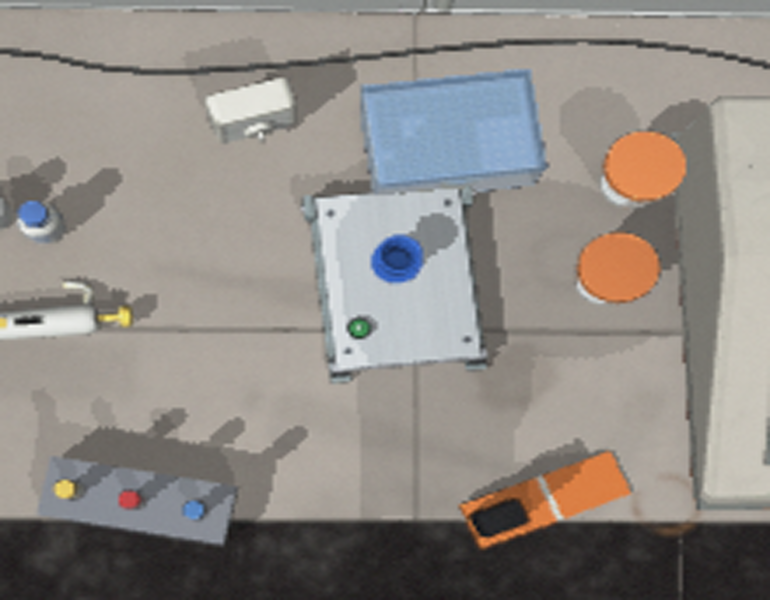

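```bash
python3 - <<'E'
from h import *
p,d,K,V=grab('top'); C=cloud('top',d,K,V)
M=C[100:240,360:510].reshape(-1,3); print('machine',np.percentile(M,[1,50,99],axis=0).round(3))
print('tube reds', onz('top',K,V,196.4,236,0.088), onz('top',K,V,178.,232.5,.088), onz('top',K,V,215,239.3,.088))
for q in [(248,135),(254,192),(298,187),(290,133),(300,190),(254,195)]: print(q,onz('top',K,V,*q,.03).round(4),C[q[1],q[0]].round(3))
# deck points by depth
m=(C[...,2]>0.02)&(C[...,2]<0.045)
b=np.zeros_like(m);b[125:205,235:310]=1;m&=b>0
n,l,s,c=cv2.connectedComponentsWithStats(m.astype(np.uint8)); i=1+np.argmax(s[1:,4]); print(s[i])
P=C[l==i][:,:2].astype(np.float32); r=cv2.minAreaRect(P); print(r, cv2.boxPoints(r).round(3).tolist())
q,dd,K2,V2=grab('scene')
cv2.imwrite('pics/scz.png',cv2.resize(q[110:220,170:350],None,fx=4.4,fy=4.4,interpolation=cv2.INTER_CUBIC)[:,:,::-1])
E
```

```text
machine [[ 0.468 -0.448 -0.001]
 [ 0.629 -0.249  0.132]
 [ 0.796 -0.076  0.174]]
tube reds [0.4698569  0.32154434 0.088     ] [0.47797198 0.36562864 0.088     ] [0.46221403 0.27694425 0.088     ]
(248, 135) [0.7324 0.1994 0.03  ] [0.732 0.199 0.03 ]
(254, 192) [0.5839 0.1829 0.03  ] [0.587 0.182 0.006]
(298, 187) [0.5978 0.07   0.03  ] [0.599 0.069 0.019]
(290, 133) [0.739  0.0903 0.03  ] [0.74  0.09  0.028]
(300, 190) [0.5901 0.0648 0.03  ] [ 0.594  0.061 -0.003]
(254, 195) [0.5761 0.1829 0.03  ] [0.579 0.182 0.003]
[ 246  128   64   66 2357]
((0.6653838753700256, 0.11481176316738129), (0.1526961475610733, 0.16672790050506592), 5.847257137298584) [[0.5809999704360962, 0.1899999976158142], [0.5979999899864197, 0.024000000208616257], [0.75, 0.03999999910593033], [0.7329999804496765, 0.20600000023841858]]
```

View pics/scz.png

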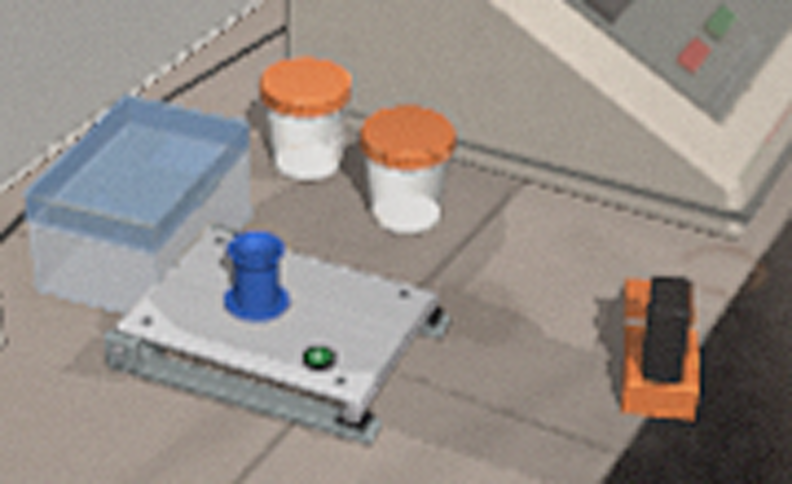

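```bash
python3 -m jog '[[[0.02,0.02,0.03],[0,0,0.05],100],[[0.03,0.04,0.03],[0,0,0.1],100],[[0.03,0.04,0.03],[0,0,0.1],100],[[0.03,0.05,0],[0,0,0.1],100],[[0.03,0.05,0],[0,0,0.1],100]]'
python3 -m jog '[[[0.025,0.055,0],[0,0,0.1],100],[[0.02,0.055,0],[0,0,0.1],100],[[0.02,0.055,0],[0,0,0.1],100],[[0.01,0.06,0],[0,0,0.1],100],[[0.01,0.06,0],[0,0,0.1],100]]'
```

```text
clock: 0.92
position: [0.3559, -0.383, 0.3094]
ee_rot: [0.919, 0.393, -0.001, -0.0]
ft_force: [1.0, -0.7, 0.2]
grip_width: 1.0
clock: 1.55
position: [0.4433, -0.0888, 0.3099]
ee_rot: [0.788, 0.616, -0.001, 0.001]
ft_force: [1.7, -0.0, 0.6]
grip_width: 0.999
```

```bash
python3 -m jog '[[[0.0,0.06,0],[0,0,0],100],[[0,0.06,0],[0,0,0],100],[[0,0.06,0],[0,0,0],100]]'
python3 - <<'E'
from h import *
grab('wrist','w1.png')
E
```

```text
clock: 1.92
position: [0.4426, 0.0973, 0.3104]
ee_rot: [0.788, 0.616, -0.001, 0.002]
ft_force: [0.7, -0.2, 0.4]
grip_width: 0.997
```

View pics/w1.png

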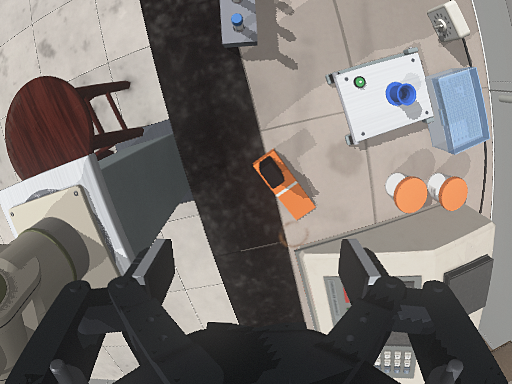

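```bash
python3 -m jog '[[[0.007,0.056,-0.02],[0,0,0.07],100],[[0.007,0.056,-0.03],[0,0,0],100],[[0.007,0.056,-0.03],[0,0,0],100],[[0.006,0.056,-0.03],[0,0,0],100],[[0,0,0],[0,0,0],100]]'
python3 - <<'E'
from h import *
p,d,K,V=grab('wrist','w2.png'); print(sensors.get_obs()['position'],K,V)
for q in [(0.470,0.3215,.088),(0.478,.3656,.088),(.4622,.277,.088)]:
    c=V@np.r_[q,1]; r=np.hypot(c[0],c[1]); t=np.arctan2(r,c[2]); print(q,K[0,2]+K[0,0]*t*c[0]/r,K[1,2]+K[0,0]*t*c[1]/r)
E
```

```text
clock: 2.6
position: [0.467, 0.3255, 0.2024]
ee_rot: [0.762, 0.648, 0.002, 0.002]
ft_force: [0.7, 0.0, 0.6]
grip_width: 1.002
[0.46843208 0.32341376 0.2039282 ] [[297.31863964   0.         256.08168493]
 [  0.         297.31863964 187.55949375]
 [  0.           0.           1.        ]] [[ 0.98690681 -0.16120687  0.00522333 -0.40882374]
 [-0.15535415 -0.94137329  0.29946857  0.34421783]
 [-0.04335929 -0.29635904 -0.95409187  0.48006861]
 [ 0.          0.          0.          1.        ]]
(0.47, 0.3215, 0.088) 259.95492889409104 182.15693544622468
(0.478, 0.3656, 0.088) 260.9730186348189 134.8423417253694
(0.4622, 0.277, 0.088) 259.22962731074074 225.78411357883562
```

View pics/w2.png

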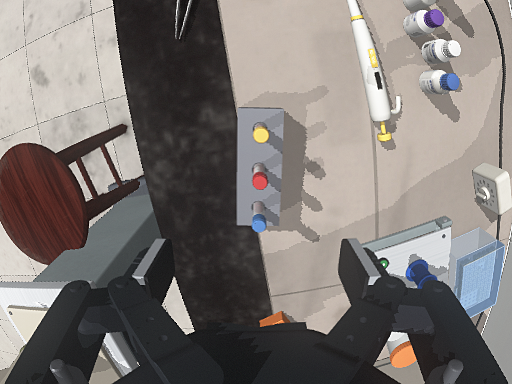

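```bash
python3 -m jog '[[[0.001,-0.002,-0.05],[0,0,0],100],[[0,0,-0.05],[0,0,0],100],[[0,0,-0.02],[0,0,0],60],[[0,0,0],[0,0,0],60],[[0,0,0],[0,0,0],60]]' 30
python3 - <<'E'
from h import *
p,d,K,V=grab('wrist','w3.png'); print(sensors.get_obs()['position'],sensors.get_obs()['grip_width'])
E
```

```text
clock: 3.28
position: [0.4753, 0.3175, 0.0877]
ee_rot: [0.766, 0.643, 0.007, 0.007]
ft_force: [0.5, 0.1, -0.3]
grip_width: 0.597
[0.47538145 0.31753743 0.08778509] 0.6016476712613681
```

View pics/w3.png

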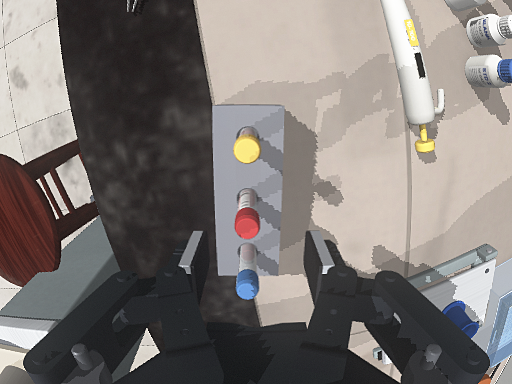

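```bash
cat >> h.py <<'E'
from scipy.spatial.transform import Rotation as Rn
def need(pos,yang):
    """shift & rotvec to TCP pos with tool down, tool y at world angle yang"""
    o=sensors.get_obs(); a=(yang+np.pi/2)/2
    R1=Rn.from_quat([np.cos(a),np.sin(a),0,0]); R0=Rn.from_quat(o['ee_rot'])
    yx=R0.as_matrix()[:,1]
    print('t',round(o['clock'],2),'pos',o['position'].round(4),'yang',np.arctan2(yx[1],yx[0]).round(3),'w',o['grip_width'].round(3),'F',o['ft_force'].round(1))
    print('shift',(np.array(pos)-o['position']).round(4),'rot',(R1*R0.inv()).as_rotvec().round(4))
E
python3 - <<'E'
from h import *
p,d,K,V=grab('wrist')
hsv=cv2.cvtColor(p,cv2.COLOR_RGB2HSV)
for nm,box in [('r',(225,190,270,245)),('y',(225,120,270,165)),('b',(225,262,270,305))]:
    u0,v0,u1,v1=box; s=hsv[v0:v1,u0:u1]; m=(s[...,1]>120)
    vv,uu=np.nonzero(m); print(nm,uu.min()+u0,uu.max()+u0,vv.min()+v0,vv.max()+v0)
for q in [(247,224),(247,149),(247,287)]: print(onz('wrist',K,V,*q,.088).round(4))
need([0.470,0.3215,0.066],-0.176)
E
```

```text
r 235 258 208 238
y 233 259 135 163
b 236 257 270 299
[0.4706 0.324  0.088 ]
[0.4784 0.3662 0.088 ]
[0.4624 0.2804 0.088 ]Traceback (most recent call last):
  File "<stdin>", line 8, in <module>
  File "h.py", line 25, in need
    print('t',round(o['clock'],2),'pos',o['position'].round(4),'yang',np.arctan2(yx[1],yx[0]).round(3),'w',o['grip_width'].round(3),'F',o['ft_force'].round(1))
                                                                                                           ^^^^^^^^^^^^^^^^^^^^^
AttributeError: 'float' object has no attribute 'round'
```

```bash
sed -i "s/o\['grip_width'\].round(3)/round(float(o['grip_width']),3)/" h.py
python3 - <<'E'
from h import *
need([0.4705,0.3222,0.066],-0.176)
E
```

```text
t 3.38 pos [0.4752 0.3176 0.0876] yang -0.173 w 0.599 F [ 0.4  0.3 -0.4]
shift [-0.0047  0.0046 -0.0216] rot [ 0.0015  0.0187 -0.0032]
```

```bash
python3 -m jog '[[[-0.005,0.005,0],[0,0.019,0],60],[[0,0,0],[0,0,0],60]]'
python3 - <<'E'
from h import *
need([0.4705,0.3222,0.066],-0.176)
E
```

```text
clock: 3.62
position: [0.4706, 0.3237, 0.0893]
ee_rot: [0.765, 0.643, 0.0, 0.0]
ft_force: [0.1, 0.1, -0.3]
grip_width: 0.6
t 3.62 pos [0.4706 0.3237 0.0893] yang -0.173 w 0.6 F [ 0.1  0.1 -0.3]
shift [-0.0001 -0.0015 -0.0233] rot [ 0.0003  0.0005 -0.0032]
```

```bash
python3 -m jog '[[[0,-0.001,-0.012],[0,0,0],60],[[0,0,-0.012],[0,0,0],50],[[0,0,0],[0,0,0],40]]'
python3 - <<'E'
from h import *
need([0.4705,0.3222,0.066],-0.176)
E
```

```text
clock: 4.0
position: [0.4703, 0.3224, 0.0632]
ee_rot: [0.765, 0.644, -0.0, 0.0]
ft_force: [-1.2, 0.3, -0.0]
grip_width: 0.405
t 4.0 pos [0.4703 0.3224 0.0632] yang -0.173 w 0.405 F [-1.2  0.3 -0. ]
shift [ 0.0002 -0.0002  0.0028] rot [ 0.0007 -0.0001 -0.0034]
```

```bash
python3 -m jog '[[[0,0,0.003],[0,0,0],30],[[0,0,0],[0,0,0],5],[[0,0,0],[0,0,0],5],[[0,0,0],[0,0,0],5],[[0,0,0],[0,0,0],5]]' 35
python3 - <<'E'
from h import *
need([0.4705,0.3222,0.066],-0.176)
E
```

```text
clock: 4.62
position: [0.4711, 0.3232, 0.0678]
ee_rot: [0.765, 0.644, 0.001, 0.0]
ft_force: [-0.4, 0.5, 0.7]
grip_width: 0.047
t 4.62 pos [0.4711 0.3232 0.0678] yang -0.173 w 0.047 F [-0.4  0.5  0.7]
shift [-0.0006 -0.001  -0.0018] rot [-0.0007  0.0019 -0.0035]
```

```bash
python3 - <<'E'
from h import *
p,d,K,V=grab('wrist'); cv2.imwrite('pics/w4.png',cv2.resize(p[150:384,130:380],None,fx=3,fy=2.5)[:,:,::-1])
print(sensors.get_obs()['grip_width'])
E
```

```text
0.05071232324983289
```

View pics/w4.png

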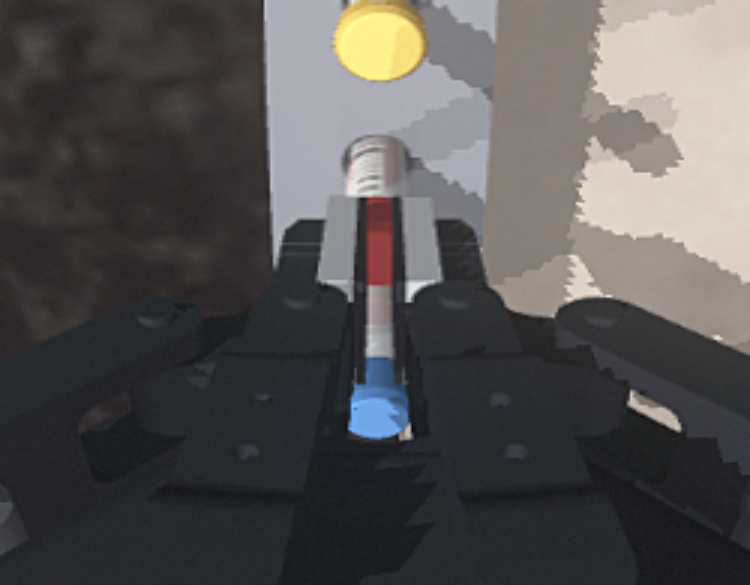

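```bash
python3 - <<'E'
from h import *
V=np.array(cams.camera_model('wrist')['view']);K=np.array(cams.camera_model('wrist')['intrinsics'])
print('cam',-V[:3,:3].T@V[:3,3])
for n,q in [('cap',(0.4705,0.3222,.088)),('capbot',(0.4705,0.3222,.08)),('hole',(.4705,.3222,.036)),('tcp',(.4711,.3232,.0678)),('tip',(.4711,.3232,.049)),('padback',(.4711,.3232,.0878))]:
    c=V@np.r_[q,1]; r=np.hypot(c[0],c[1]); t=np.arctan2(r,c[2]); u,v=K[0,2]+K[0,0]*t*c[0]/r,K[1,2]+K[0,0]*t*c[1]/r
    print(n,round((u-130)*3),round((v-150)*2.5), 'px/mm',(297*3/c[2]/1000).round(2))
E
```

```text
cam [0.4831448  0.39764873 0.22252812]
cap 380 253 px/mm 5.89
capbot 380 235 px/mm 5.61
hole 379 158 px/mm 4.44
tcp 382 206 px/mm 5.24
tip 382 174 px/mm 4.74
padback 383 248 px/mm 5.9
```

```bash
python3 -m jog '[[[0,0,0],[0,0,0],0],[[0,0,0],[0,0,0],0],[[0,0,0],[0,0,0],0]]' 35
python3 - <<'E'
from h import *
p,d,K,V=grab('wrist'); cv2.imwrite('pics/w5.png',cv2.resize(p[150:384,130:380],None,fx=3,fy=2.5)[:,:,::-1])
p,d,K,V=grab('scene'); cv2.imwrite('pics/s5.png',cv2.resize(p[170:320,180:340],None,fx=4,fy=4)[:,:,::-1])
E
```

```text
clock: 5.05
position: [0.4708, 0.323, 0.0674]
ee_rot: [0.765, 0.644, 0.001, 0.0]
ft_force: [0.4, 0.4, 0.1]
grip_width: -0.005
```

View pics/w5.png

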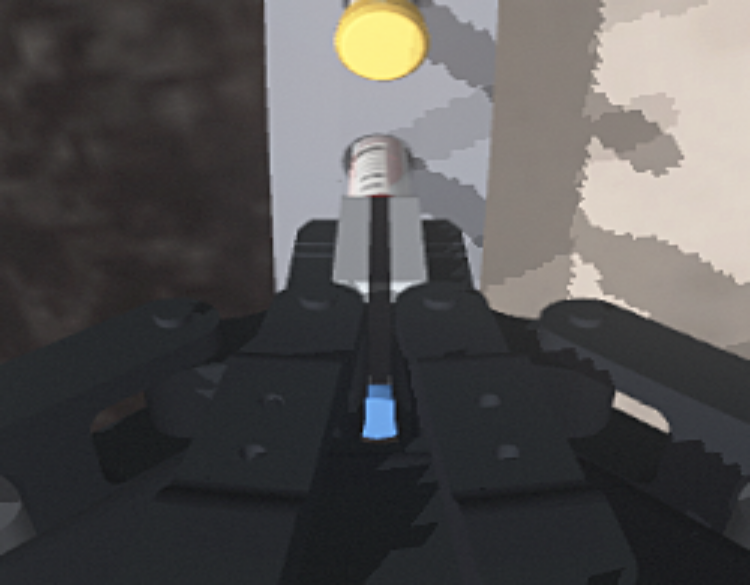

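View pics/s5.png

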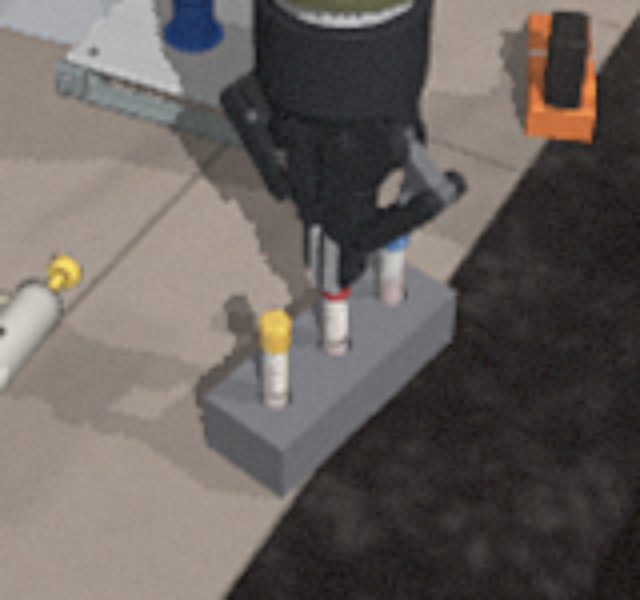

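```bash
python3 - <<'E'
from h import *
print(manip.tip_reach, [a for a in dir(manip) if a[0]!='_'])
p,d,K,V=grab('scene'); C=cloud('scene',d,K,V)
# full-res px = 180+u/4,170+v/4
for n,(u,v) in dict(padtip=(328,285),padup=(318,240),cap=(340,293),body=(337,320),blocktop=(380,340),yellow=(275,318),table=(60,430)).items():
    x,y=round(180+u/4),round(170+v/4); print(n,(x,y),C[y,x].round(4),p[y,x])
print(sensors.get_obs()['position'])
p,d,K,V=grab('top'); C=cloud('top',d,K,V);
cv2.imwrite('pics/t5.png',cv2.resize(p[200:260,160:260],None,fx=7,fy=7)[:,:,::-1])
print('block',C[245,200],C[246,215],'table',C[215,200])
E
```

```text
0.019 ['MotionError', 'hand_in', 'tip_reach']
padtip (262, 241) [0.467  0.336  0.0896] [139 139 143]
padup (260, 230) [0.4719 0.3356 0.1154] [57 58 58]
cap (265, 243) [0.4651 0.3273 0.0774] [180  58  60]
body (264, 250) [0.4666 0.3276 0.0575] [218 207 205]
blocktop (275, 255) [0.4509 0.3099 0.0353] [126 125 130]
yellow (249, 250) [0.4767 0.3674 0.0888] [225 189  97]
table (195, 278) [ 0.5745  0.4141 -0.0019] [154 141 132]
[0.47085102 0.32296371 0.06746532]
block [0.44937482 0.27258403 0.49991401] [0.44801664 0.24976097 0.50552965] table [0.49710109 0.27758481 0.4573106 ]
```

View pics/t5.png

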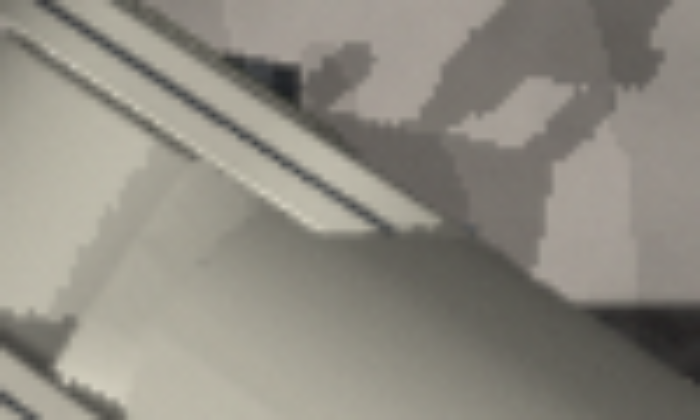

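```bash
python3 - <<'E'
from h import *
p,d,K,V=grab('scene'); C=cloud('scene',d,K,V)
for y in range(224,254): print(y,[(C[y,x]*1000).round(0).astype(int).tolist()+[p[y,x].tolist()] for x in (258,261,264)])
E
```

```text
224 [[476, 335, 128, [33, 39, 40]], [469, 337, 133, [40, 39, 40]], [464, 336, 135, [32, 37, 42]]]
225 [[477, 335, 125, [28, 31, 37]], [469, 338, 131, [37, 40, 43]], [463, 337, 133, [36, 42, 42]]]
226 [[477, 334, 122, [92, 94, 93]], [470, 336, 127, [29, 36, 36]], [464, 335, 129, [37, 34, 38]]]
227 [[476, 336, 121, [150, 152, 156]], [470, 336, 124, [29, 28, 28]], [462, 338, 130, [41, 43, 44]]]
228 [[478, 333, 115, [151, 153, 155]], [469, 336, 122, [62, 62, 64]], [462, 339, 128, [41, 40, 46]]]
229 [[476, 335, 116, [135, 136, 139]], [470, 335, 118, [103, 100, 105]], [462, 339, 126, [40, 40, 43]]]
230 [[477, 334, 112, [141, 139, 141]], [470, 335, 115, [121, 120, 122]], [463, 337, 121, [49, 51, 51]]]
231 [[477, 335, 110, [131, 131, 132]], [470, 335, 113, [122, 123, 123]], [464, 335, 116, [86, 86, 87]]]
232 [[477, 334, 106, [139, 138, 140]], [470, 335, 111, [118, 117, 120]], [465, 332, 111, [104, 106, 107]]]
233 [[478, 333, 103, [137, 138, 139]], [469, 336, 110, [120, 119, 119]], [465, 333, 109, [91, 94, 94]]]
234 [[477, 334, 101, [136, 134, 136]], [471, 333, 103, [115, 118, 117]], [465, 33
[... 1260 characters left out ...]
01, 104]], [474, 327, 62, [120, 114, 113]], [466, 329, 67, [216, 207, 203]]]
248 [[489, 311, 36, [120, 119, 125]], [473, 328, 60, [120, 109, 109]], [466, 328, 64, [218, 207, 202]]]
249 [[488, 313, 36, [123, 120, 126]], [472, 329, 59, [110, 103, 103]], [466, 328, 61, [218, 207, 201]]]
250 [[487, 316, 36, [126, 128, 132]], [473, 328, 54, [124, 117, 115]], [466, 328, 58, [212, 200, 198]]]
251 [[486, 317, 35, [126, 122, 131]], [473, 329, 52, [124, 117, 116]], [467, 328, 55, [212, 202, 198]]]
252 [[484, 320, 36, [129, 128, 133]], [473, 328, 48, [130, 122, 118]], [466, 328, 52, [212, 201, 197]]]
253 [[483, 323, 35, [116, 113, 118]], [473, 328, 46, [130, 122, 120]], [466, 328, 49, [221, 209, 203]]]
```

```bash
python3 - <<'E'
from h import *
p,d,K,V=grab('wrist')
def pt(u,v):
    o,r=ray('wrist',K,V,u,v); return o+r*d[v,u]/(V[2,:3]@r)
for u in (248,252,264): 
    for v in (226,229,231,235,240,250,258,262): print(u,v,pt(u,v).round(4),round(float(d[v,u]),3),p[v,u])
print('yellow',pt(257,160),'block',pt(240,190),'red body',pt(256,222))
E
```

```text
248 226 [0.4658 0.3257 0.0624] 0.175 [235 232 230]
248 229 [0.4678 0.3336 0.0837] 0.152 [129 132 136]
248 231 [0.4679 0.3336 0.0861] 0.149 [145 148 152]
248 235 [0.4681 0.3342 0.0919] 0.144 [144 146 151]
248 240 [0.4682 0.3341 0.0971] 0.139 [143 146 150]
248 250 [0.4685 0.3343 0.1073] 0.129 [143 146 150]
248 258 [0.4686 0.3338 0.1133] 0.123 [142 144 149]
248 262 [0.4687 0.3339 0.1168] 0.12 [169 173 178]
252 226 [0.4685 0.3271 0.0664] 0.17 [232 232 230]
252 229 [0.4699 0.3337 0.0846] 0.151 [131 136 139]
252 231 [0.4699 0.3334 0.0864] 0.149 [141 143 148]
252 235 [0.47   0.3334 0.091 ] 0.145 [142 143 148]
252 240 [0.47   0.3332 0.0961] 0.14 [135 137 141]
252 250 [0.4703 0.334  0.1071] 0.129 [131 131 136]
252 258 [0.4702 0.333  0.1124] 0.124 [133 135 140]
252 262 [0.4703 0.3338 0.117 ] 0.12 [148 152 155]
264 226 [0.4753 0.3254 0.0653] 0.171 [129 131 132]
264 229 [0.4759 0.3321 0.0836] 0.152 [141 144 147]
264 231 [0.4759 0.3329 0.0875] 0.148 [146 147 152]
264 235 [0.4758 0.3326 0.0913] 0.144 [144 147 151]
264 240 [0.4757 0.333  0.0974] 0.139 [143 145 149]
264 250 [0.4754 0.3326 0.1063] 0.13 [144 146 150]
264 258 [0.4753 0.3327 0.1134] 0.123 [143 144 149]
264 262 [0.4752 0.3331 0.1173] 0.119 [161 164 170]
yellow [0.47866638 0.36915906 0.08768905] block [0.46235934 0.33991743 0.03462841] red body [0.4709355  0.32739324 0.06228608]
```

The fingers closed above the cap. Both the scene depth and the wrist depth put the fingertips at z≈0.084, although the reported TCP is 0.0675, so the real grasp point sits about 35 mm above the reported z. I'll open, go lower and trust the cameras for height.

```bash
python3 -m jog '[[[0,0,0],[0,0,0],60],[[0,0,0],[0,0,0],60],[[0,0,0],[0,0,0],60],[[0,0,-0.018],[0,0,0],60],[[0,0,-0.0],[0,0,0],60]]'
python3 - <<'E'
from h import *
need([0.4705,0.3222,0.031],-0.176)
p,d,K,V=grab('wrist','w6.png')
E
```

```text
clock: 5.98
position: [0.4707, 0.3227, 0.0479]
ee_rot: [0.765, 0.643, 0.0, 0.0]
ft_force: [-0.5, 0.1, -0.0]
grip_width: 0.602
t 5.97 pos [0.4707 0.3227 0.0479] yang -0.173 w 0.602 F [-0.5  0.1 -0. ]
shift [-0.0002 -0.0005 -0.0169] rot [ 0.0001  0.0011 -0.0033]
```

View pics/w6.png

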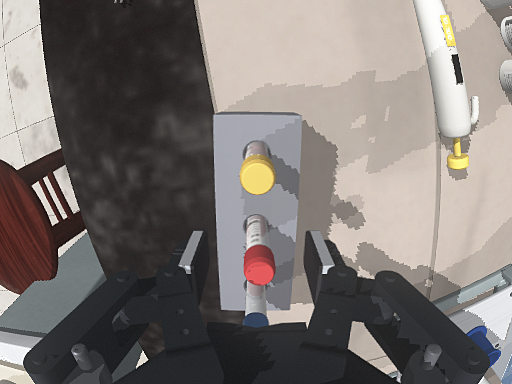

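```bash
python3 -m jog '[[[0,0,-0.016],[0,0,0],60],[[0,0,0],[0,0,0],60],[[0,0,0],[0,0,0],0],[[0,0,0],[0,0,0],0],[[0,0,0],[0,0,0],0]]' 35
python3 -m jog '[[[0,0,0],[0,0,0],0],[[0,0,0],[0,0,0],0]]'
python3 - <<'E'
from h import *
p,d,K,V=grab('wrist','w7.png')
p,d,K,V=grab('scene'); cv2.imwrite('pics/s7.png',cv2.resize(p[170:320,180:340],None,fx=4,fy=4)[:,:,::-1])
E
```

```text
clock: 6.65
position: [0.4713, 0.3236, 0.032]
ee_rot: [0.765, 0.644, 0.001, 0.0]
ft_force: [-0.3, -1.4, -0.1]
grip_width: 0.136
clock: 6.9
position: [0.4715, 0.3236, 0.0323]
ee_rot: [0.765, 0.644, 0.002, 0.0]
ft_force: [-0.7, -1.0, -0.1]
grip_width: 0.134
```

View pics/w7.png

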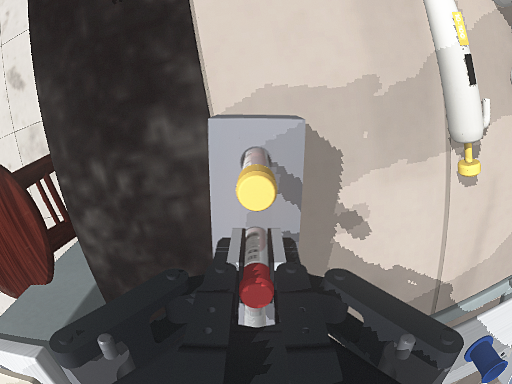

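View pics/s7.png

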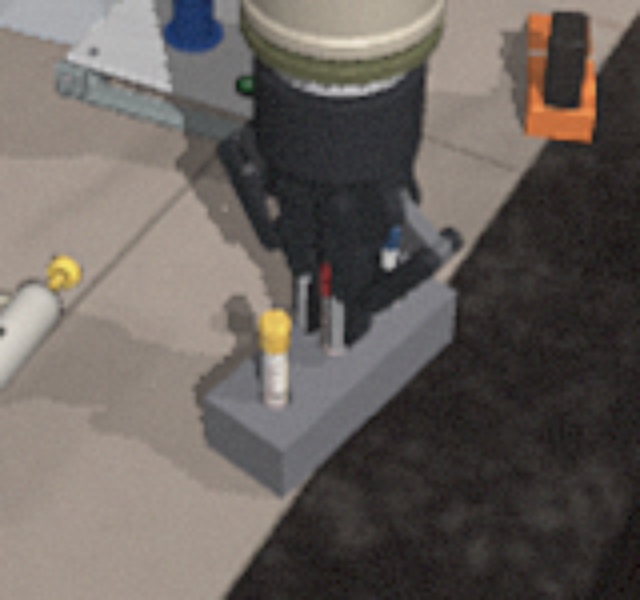

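```bash
python3 -m jog '[[[0,0,0.02],[0,0,0],0],[[0,0,0.02],[0,0,0],0],[[0,0,0.03],[0,0,0],0],[[0,0,0.04],[0,0,0],0],[[0,0,0.02],[0,0,0],0]]'
python3 - <<'E'
from h import *
need([0.6749,0.1347,0.125],-0.176)
p,d,K,V=grab('wrist','w8.png')
E
```

```text
clock: 7.62
position: [0.4707, 0.3241, 0.1713]
ee_rot: [0.765, 0.644, 0.002, 0.0]
ft_force: [0.2, -1.0, 0.2]
grip_width: 0.139
t 7.62 pos [0.4707 0.3241 0.1713] yang -0.171 w 0.139 F [ 0.2 -1.   0.2]
shift [ 0.2042 -0.1894 -0.0463] rot [-0.0023  0.0039 -0.0047]
```

View pics/w8.png

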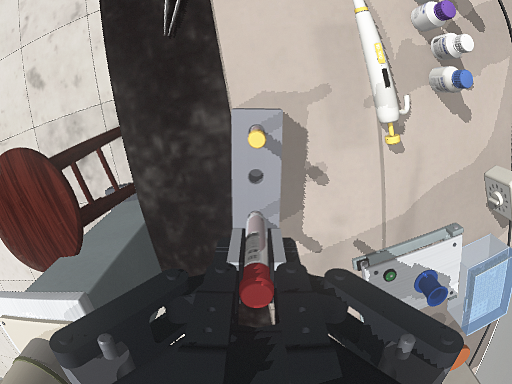

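```bash
python3 -m jog '[[[0.04,-0.036,0],[0,0,0],0],[[0.04,-0.036,0],[0,0,0],0],[[0.04,-0.036,0],[0,0,0],0],[[0.03,-0.03,0],[0,0,0],0],[[0,0,0],[0,0,0],0]]'
python3 - <<'E'
from h import *
need([0.6749,0.1347,0.15],-0.176)
p,d,K,V=grab('wrist','w9.png')
p=cv2.imread('pics/top0.png')[:,:,::-1]; m=cams.camera_model('top'); Kt,Vt=np.array(m['intrinsics']),np.array(m['view'])
hsv=cv2.cvtColor(np.ascontiguousarray(p),cv2.COLOR_RGB2HSV)[140:175,255:295]
mk=((hsv[...,0]>100)&(hsv[...,0]<130)&(hsv[...,1]>150)).astype(np.uint8)
print('\n'.join(''.join('#' if a else '.' for a in r) for r in mk))
print(hsv[5:25,8:30,2])
print(onz('top',Kt,Vt,273.4,155.3,.0675))
E
```

```text
clock: 8.3
position: [0.6255, 0.1832, 0.1809]
ee_rot: [0.764, 0.645, 0.007, 0.002]
ft_force: [-0.1, 1.2, -0.2]
grip_width: 0.137
t 8.3 pos [0.6255 0.1832 0.1809] yang -0.168 w 0.137 F [-0.1  1.2 -0.2]
shift [ 0.0494 -0.0485 -0.0309] rot [-0.0061  0.0138 -0.0076]
........................................
........................................
........................................
........................................
........................................
........................................
........................................
........................................
........................................
.................#####..................
...............#########................
..............##########................
.............############...............
.............############...............
............#############...............
............#############...............
............#############...............
............#############...............
............#############...............
............############................
............#####
[... 1793 characters left out ...]
 199 196 198]
 [201 203 200 183 188 168 171 143 106 115 122 122 122 124 148 185 186 178
  196 201 197 201]
 [201 203 201 195 191 185 167 187 170 123 112 108 126 157 177 167 192 198
  202 198 197 199]
 [202 205 202 200 192 189 183 156 160 181 192 187 187 168 185 185 169 203
  202 200 197 201]
 [201 203 204 202 194 190 192 184 159 145 133 141 152 189 190 192 196 203
  202 201 198 199]
 [201 203 204 203 199 194 192 189 188 187 184 184 186 192 188 173 201 202
  201 202 199 199]
 [202 202 203 201 202 199 196 192 190 192 190 189 192 193 176 199 203 203
  200 202 200 198]
 [203 200 201 204 201 201 201 197 175 198 198 199 200 202 199 203 203 204
  200 202 200 198]]
[0.67233609 0.1357415  0.0675    ]
```

View pics/w9.png

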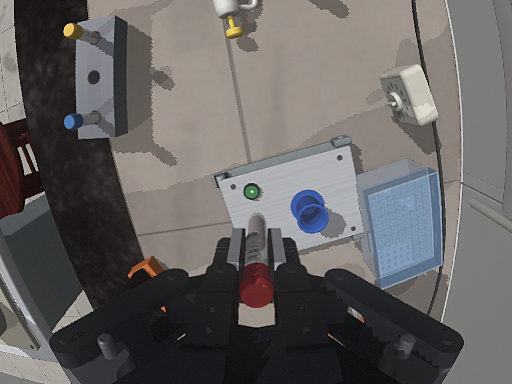

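```bash
cat >> h.py <<'E'
def wcloud(d,K,V):
    vv,uu=np.mgrid[0:384,0:512]; x=(uu-K[0,2])/K[0,0]; y=(vv-K[1,2])/K[1,1]; r=np.hypot(x,y)+1e-9
    c=np.stack([x*np.tan(r)/r*d,y*np.tan(r)/r*d,d],-1); return (c-V[:3,3])@V[:3,:3]
def proj(n,K,V,q):
    c=V@np.r_[q,1]
    if n=='wrist':
        r=np.hypot(c[0],c[1]); t=np.arctan2(r,c[2]); return K[0,2]+K[0,0]*t*c[0]/r,K[1,2]+K[0,0]*t*c[1]/r
    return K[0,2]+K[0,0]*c[0]/c[2],K[1,2]+K[1,1]*c[1]/c[2]
E
python3 - <<'E'
from h import *
p,d,K,V=grab('wrist'); C=wcloud(d,K,V)
cv2.imwrite('pics/w9z.png',cv2.resize(p[130:250,205:375],None,fx=4.5,fy=4.5,interpolation=cv2.INTER_CUBIC)[:,:,::-1])
hsv=cv2.cvtColor(p,cv2.COLOR_RGB2HSV)
m=(hsv[...,0]>100)&(hsv[...,0]<130)&(hsv[...,1]>150); m[:, :280]=0;m[:,340:]=0;m[:180]=0;m[245:]=0
P=C[m]; print('cup z hist',np.histogram(P[:,2],bins=np.arange(.02,.08,.005)))
R=P[(P[:,2]>.060)&(P[:,2]<.08)]; print('rim pts',len(R),R.min(0),R.max(0),R.mean(0)); 
c,r=cv2.minEnclosingCircle(R[:,:2].astype(np.float32)); print('rim',c,r)
R=P[(P[:,2]<.042)]; c,r=cv2.minEnclosingCircle(R[:,:2].astype(np.float32)); print('base',c,r)
# tube foot
mm=(C[...,2]>0.1)&(C[...,2]<0.19); mm[:200]=0; mm[240:]=0; mm[:,:246]=0; mm[:,268:]=0
vv,uu=np.nonzero(mm); print(uu.min(),uu.max(),vv.min(),vv.max())
for v in (214,216,220,225): print([C[v,u].round(4).tolist() for u in (252,257,262)])
need([0.6735,0.1355,0.15],-0.176)
E
```

```text
cup z hist (array([  0, 142, 121,   2,   3,  12,  19,  37, 168, 217,   0]), array([0.02 , 0.025, 0.03 , 0.035, 0.04 , 0.045, 0.05 , 0.055, 0.06 ,
       0.065, 0.07 , 0.075]))
rim pts 385 [0.65921704 0.11782885 0.06002038] [0.69091836 0.14964376 0.06737224] [0.67585881 0.13112011 0.06463101]
rim (0.6746819615364075, 0.13360057771205902) 0.016397586092352867
base (0.6754961013793945, 0.1343696266412735) 0.018725840374827385
246 266 213 239
[[0.6216, 0.1884, 0.1586], [0.6249, 0.1891, 0.1617], [0.6235, 0.1339, 0.026]]
[[0.6217, 0.1891, 0.1636], [0.6249, 0.1894, 0.1657], [0.6278, 0.1876, 0.1626]]
[[0.6218, 0.1895, 0.171], [0.6248, 0.189, 0.1712], [0.6276, 0.1873, 0.1684]]
[[0.6217, 0.1888, 0.177], [0.6246, 0.1889, 0.1782], [0.6275, 0.188, 0.1774]]
t 8.4 pos [0.6231 0.1873 0.1813] yang -0.163 w 0.135 F [0.3 0.8 0.5]
shift [ 0.0504 -0.0518 -0.0313] rot [-0.0075  0.0135 -0.013 ]
```

View pics/w9z.png

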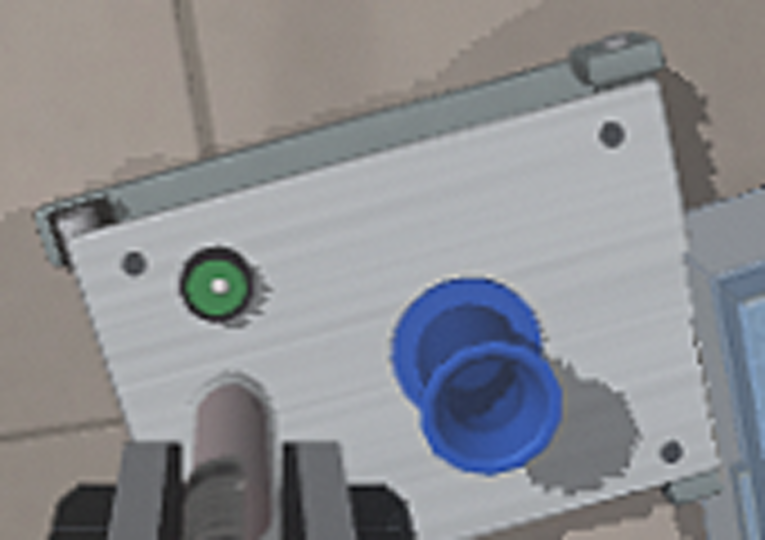

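```bash
python3 -m jog '[[[0.025,-0.024,0],[-0.007,0.013,-0.013],0],[[0.025,-0.024,-0.015],[0,0,0],0],[[0,0,-0.015],[0,0,0],0],[[0,0,0],[0,0,0],0]]'
cat > m.py <<'E'
from h import *
import sys
p,d,K,V=grab('wrist'); C=wcloud(d,K,V)
cv2.imwrite('pics/'+sys.argv[1],cv2.resize(p[130:290,180:360],None,fx=4,fy=3.7,interpolation=cv2.INTER_CUBIC)[:,:,::-1])
hsv=cv2.cvtColor(p,cv2.COLOR_RGB2HSV)
m=(hsv[...,0]>100)&(hsv[...,0]<130)&(hsv[...,1]>150)
m&=(C[...,0]>.63)&(C[...,0]<.71)&(C[...,1]>.09)&(C[...,1]<.17)
P=C[m]
for a,b in ((.06,.08),(.02,.042)):
    R=P[(P[:,2]>a)&(P[:,2]<b)]; c,r=cv2.minEnclosingCircle(R[:,:2].astype(np.float32)); print('rim/base',np.round(c,4),round(r,4),len(R))
need([0.675,0.1345,0.07],-0.176)
o=sensors.get_obs()['position']
t=(abs(C[...,0]-o[0])<.02)&(abs(C[...,1]-o[1])<.02)&(C[...,2]>o[2]-.03)&(C[...,2]<o[2]+.005); t[:,:249]=0;t[:,265:]=0
T=C[t]; print('tube pts',len(T),'x med',np.median(T[:,0]).round(4),'ymax98',np.percentile(T[:,1],90).round(4),'zmin',T[:,2].min().round(4))
E
python3 m.py w10.png
```

```text
clock: 8.9
position: [0.6703, 0.1463, 0.154]
ee_rot: [0.763, 0.646, 0.002, -0.001]
ft_force: [0.5, 1.5, 0.4]
grip_width: 0.134
rim/base [0.6753 0.1338] 0.0163 463
rim/base [0.6761 0.1343] 0.0184 298
t 8.95 pos [0.6708 0.1462 0.1549] yang -0.165 w 0.136 F [0.4 0.2 0.7]
shift [ 0.0042 -0.0117 -0.0849] rot [-0.0037  0.003  -0.0106]
tube pts 298 x med 0.6705 ymax98 0.1501 zmin 0.1298
```

View pics/w10.png

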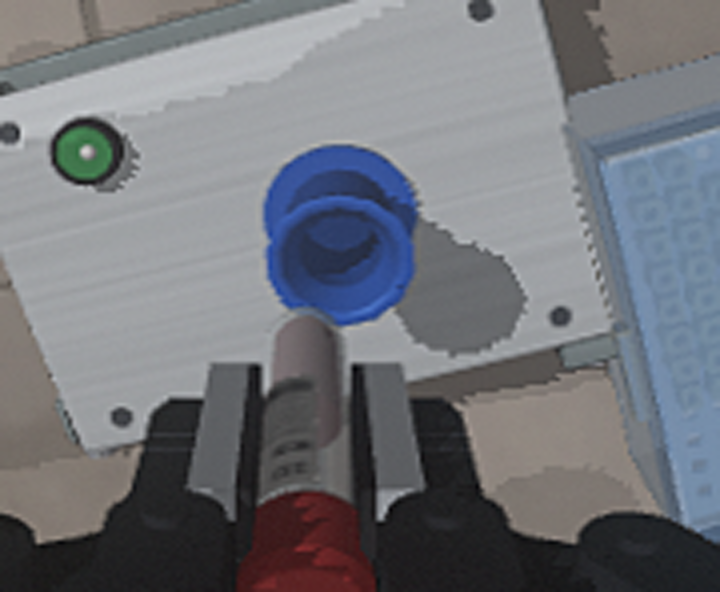

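```bash
python3 -m jog '[[[0.005,-0.0095,0],[-0.004,0.003,-0.01],0],[[0,0,-0.02],[0,0,0],0],[[0,0,-0.02],[0,0,0],0],[[0,0,0],[0,0,0],0]]'
python3 m.py w11.png
```

```text
clock: 9.45
position: [0.6749, 0.138, 0.1133]
ee_rot: [0.766, 0.643, 0.0, 0.0]
ft_force: [-0.5, -0.6, 0.3]
grip_width: 0.137
rim/base [0.6753 0.1338] 0.0163 531
rim/base [0.6761 0.1347] 0.0184 450
t 9.5 pos [0.6753 0.1383 0.1144] yang -0.173 w 0.132 F [ 1.   0.3 -0. ]
shift [-0.0003 -0.0038 -0.0444] rot [-0.0002  0.0018 -0.0027]
tube pts 298 x med 0.6749 ymax98 0.1417 zmin 0.0898
```

View pics/w11.png

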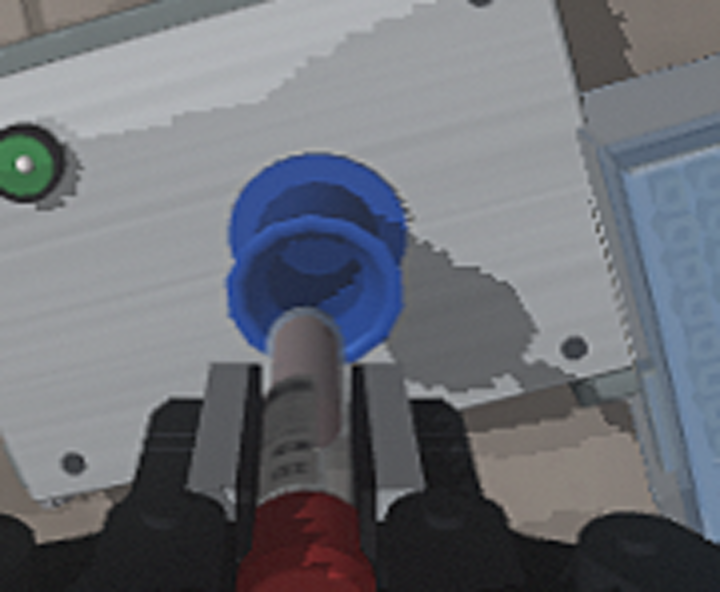

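```bash
python3 -m jog '[[[0.001,-0.001,-0.012],[0,0,0],0],[[0,0,-0.012],[0,0,0],0],[[0,0,-0.012],[0,0,0],0],[[0,0,0],[0,0,0],0]]'
python3 m.py w12.png
```

```text
clock: 10.0
position: [0.6765, 0.1375, 0.0761]
ee_rot: [0.766, 0.643, 0.001, 0.001]
ft_force: [-0.5, 0.1, -0.5]
grip_width: 0.14
rim/base [0.6752 0.1354] 0.0159 379
rim/base [0.676  0.1345] 0.0187 617
t 10.05 pos [0.6768 0.1377 0.0768] yang -0.173 w 0.136 F [-0.4  0.3 -0.3]
shift [-0.0018 -0.0032 -0.0068] rot [-0.0008  0.0031 -0.0028]
tube pts 485 x med 0.677 ymax98 0.1479 zmin 0.0469
```

View pics/w12.png

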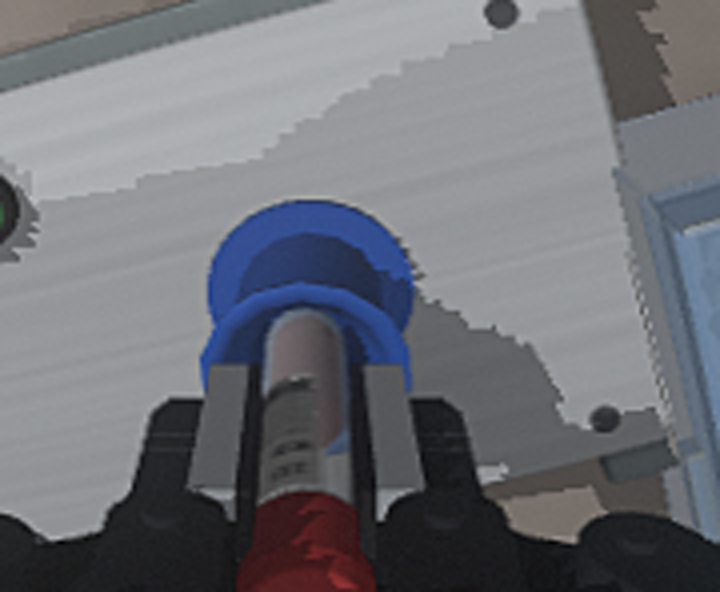

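```bash
python3 -m jog '[[[-0.001,0,-0.007],[0,0.003,0],0],[[0,0,-0.006],[0,0,0],0],[[0,0,0],[0,0,0],0]]'
python3 m.py w13.png
```

```text
clock: 10.42
position: [0.6762, 0.1379, 0.0637]
ee_rot: [0.766, 0.643, 0.001, -0.0]
ft_force: [0.2, 0.3, -0.2]
grip_width: 0.133
rim/base [0.6752 0.1366] 0.0157 292
rim/base [0.6768 0.1333] 0.0197 716
t 10.47 pos [0.6763 0.1379 0.064 ] yang -0.173 w 0.136 F [ 0.3 -0.9 -0.5]
shift [-0.0013 -0.0034  0.006 ] rot [-0.0012  0.0014 -0.0028]
tube pts 485 x med 0.6772 ymax98 0.148 zmin 0.0341
```

View pics/w13.png

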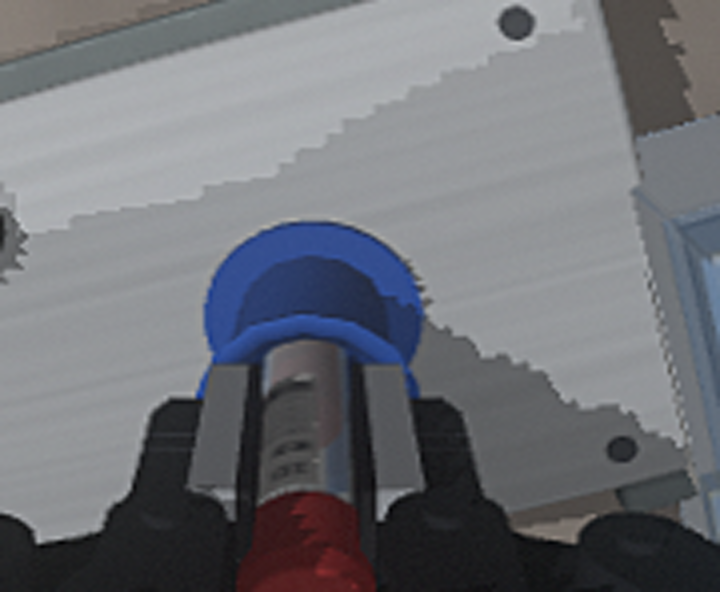

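```bash
python3 -m jog '[[[0,0,-0.003],[0,0,0],0],[[0,0,0],[0,0,0],0]]'; python3 -m jog '[[[0,0,-0.0015],[0,0,0],0],[[0,0,0],[0,0,0],0]]';
```

```text
clock: 10.72
position: [0.6765, 0.138, 0.0612]
ee_rot: [0.766, 0.643, 0.001, 0.0]
ft_force: [-0.5, -0.2, 0.3]
grip_width: 0.138
clock: 10.98
position: [0.6766, 0.138, 0.0598]
ee_rot: [0.766, 0.643, 0.001, 0.0]
ft_force: [0.4, -0.5, -0.0]
grip_width: 0.135
```

```bash
python3 -m jog '[[[0,0,-0.0015],[0,0,0],0],[[0,0,0],[0,0,0],0]]'; python3 -m jog '[[[0,0,0],[0,0,0],20],[[0,0,0],[0,0,0],30],[[0,0,0],[0,0,0],35]]'
python3 m.py w14.png
```

```text
clock: 11.22
position: [0.6768, 0.1381, 0.0586]
ee_rot: [0.766, 0.643, 0.002, 0.0]
ft_force: [-0.7, -1.9, 0.8]
grip_width: 0.129
clock: 11.6
position: [0.6767, 0.138, 0.0583]
ee_rot: [0.766, 0.643, 0.001, 0.0]
ft_force: [0.1, -0.5, -0.6]
grip_width: 0.351
rim/base [0.6755 0.134 ] 0.0165 855
rim/base [0.6765 0.1338] 0.0192 780
t 11.65 pos [0.6767 0.138  0.0584] yang -0.173 w 0.35 F [ 0.1  0.1 -0.5]
shift [-0.0017 -0.0035  0.0116] rot [-0.0014  0.0024 -0.0027]
tube pts 555 x med 0.6781 ymax98 0.1514 zmin 0.0284
```

View pics/w14.png

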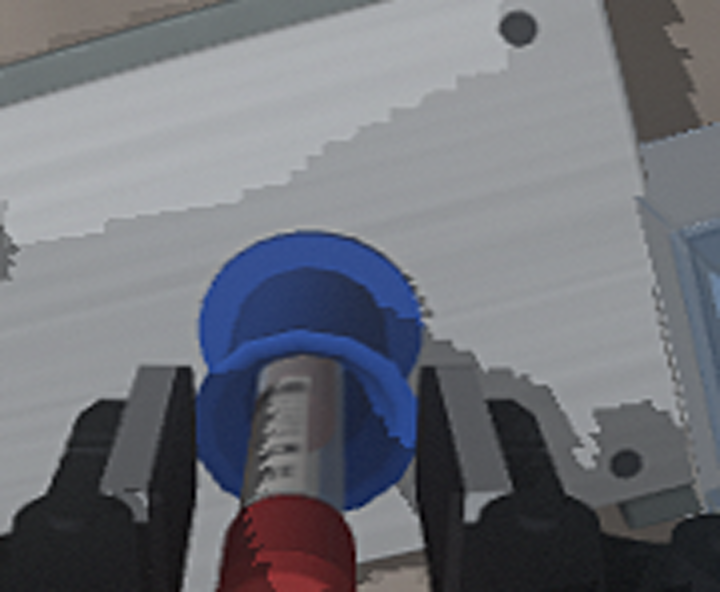

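```bash
python3 -m jog '[[[0,0,0],[0,0,0],50],[[0,0,0.02],[0,0,0],50],[[0,0,0.03],[0,0,0],50],[[0,0,0.04],[0,0,0],50],[[0,0,0.04],[0,0,0],50]]'
python3 m.py w15.png; python3 - <<'E'
from h import *
p,d,K,V=grab('scene'); cv2.imwrite('pics/s15.png',cv2.resize(p[110:260,180:340],None,fx=4,fy=4)[:,:,::-1])
E
```

```text
clock: 12.28
position: [0.675, 0.1378, 0.1933]
ee_rot: [0.765, 0.644, 0.0, -0.001]
ft_force: [0.4, -1.2, 0.0]
grip_width: 0.498
rim/base [0.6753 0.134 ] 0.016 178
rim/base [0.6759 0.1341] 0.0183 213
t 12.32 pos [0.6769 0.1388 0.1998] yang -0.173 w 0.503 F [ 0.5 -0.4  5.2]
shift [-0.0019 -0.0043 -0.1298] rot [-0.0034  0.0063 -0.0032]
  return _methods._mean(a, axis=axis, dtype=dtype,
  ret = ret.dtype.type(ret / rcount)
Traceback (most recent call last):
  File "m.py", line 14, in <module>
    T=C[t]; print('tube pts',len(T),'x med',np.median(T[:,0]).round(4),'ymax98',np.percentile(T[:,1],90).round(4),'zmin',T[:,2].min().round(4))
                                                                                ~~~~~~~~~~~~~^^^^^^^^^^^
IndexError: index -1 is out of bounds for axis 0 with size 0
```

View pics/w15.png

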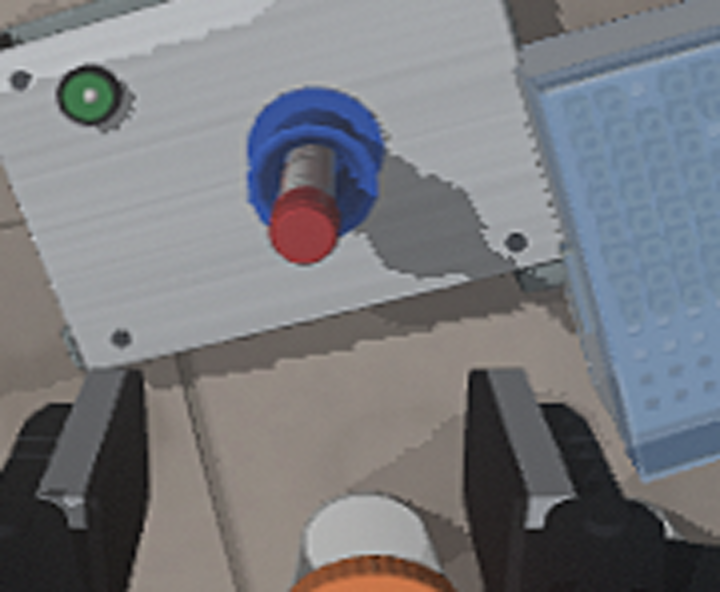

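View pics/s15.png

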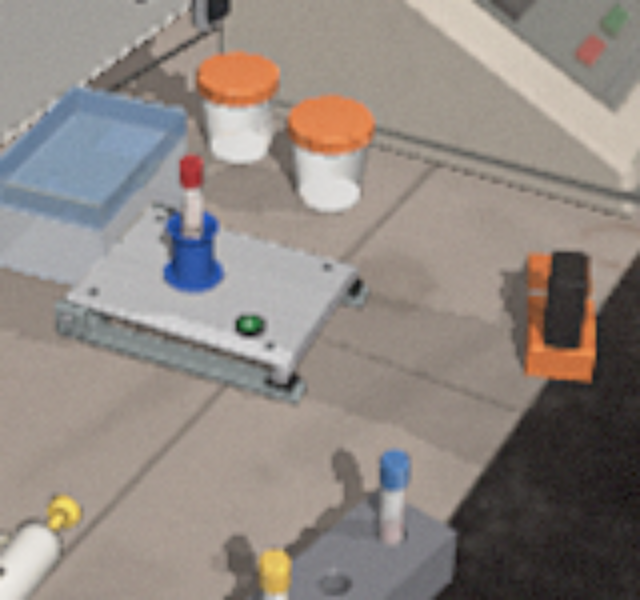

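```bash
python3 -m jog '[[[-0.01,-0.01,0.03],[0,0,0],70],[[-0.04,-0.01,0.03],[0,0,0],100],[[-0.05,-0.01,0.02],[0,0,0],100],[[-0.05,-0.01,0],[0,0,0],100],[[0,0,0],[0,0,0],100]]'
python3 - <<'E'
from h import *
p,d,K,V=grab('wrist','w16.png'); C=wcloud(d,K,V); need([0.5,0.1,.25],-.17)
hsv=cv2.cvtColor(p,cv2.COLOR_RGB2HSV)
m=((hsv[...,0]<8)|(hsv[...,0]>172))&(hsv[...,1]>120)&(C[...,0]>.62)&(C[...,0]<.72)&(C[...,1]>.08)&(C[...,1]<.18)
P=C[m]; print('cap',len(P),np.percentile(P,[2,50,98],axis=0).round(4))
E
```

```text
clock: 13.0
position: [0.5224, 0.0994, 0.2835]
ee_rot: [0.765, 0.644, 0.005, 0.003]
ft_force: [1.0, -0.3, 0.3]
grip_width: 1.002
t 13.05 pos [0.5242 0.0995 0.2839] yang -0.172 w 1.0 F [ 0.7 -0.1  0.9]
shift [-0.0242  0.0005 -0.0339] rot [-0.0029  0.0121  0.0024]
cap 129 [[0.6661 0.1299 0.1022]
 [0.671  0.1365 0.1137]
 [0.6782 0.1423 0.1156]]
```

View pics/w16.png

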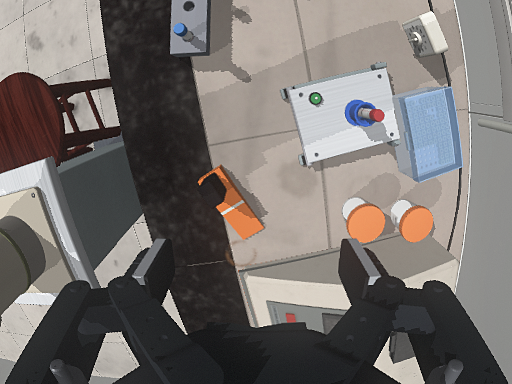

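```bash
python3 - <<'E'
from h import *
def deck(n,p,C,tag):
    b=(C[...,0]>.56)&(C[...,0]<.78)&(C[...,1]>.03)&(C[...,1]<.22)
    g=p.min(-1).astype(int); s=p.max(-1).astype(int)-g
    m=(C[...,2]>.02)&(C[...,2]<.038)&b&(s<25)&(g>105)
    m=cv2.morphologyEx(m.astype(np.uint8),cv2.MORPH_OPEN,np.ones((3,3)))
    k,l,st,c=cv2.connectedComponentsWithStats(m); i=1+np.argmax(st[1:,4]); m=(l==i)
    P=C[m]; r=cv2.minAreaRect(P[:,:2].astype(np.float32)); print(tag,st[i],r); print(cv2.boxPoints(r).round(4).tolist())
    # plane
    A=np.c_[P[:,:2],np.ones(len(P))]; print('plane',np.linalg.lstsq(A,P[:,2],rcond=None)[0])
p,d,K,V=grab('wrist'); C=wcloud(d,K,V); deck('w',p,C,'wrist')
cv2.imwrite('pics/w17.png',cv2.resize(p[50:250,180:480],None,fx=2.6,fy=2.6,interpolation=cv2.INTER_CUBIC)[:,:,::-1])
p,d,K,V=grab('top'); Ct=cloud('top',d,K,V); deck('t',p,Ct,'top'); cv2.imwrite('pics/t17.png',p[:,:,::-1])
# wedge from wrist
p,d,K,V=grab('wrist'); C=wcloud(d,K,V); hsv=cv2.cvtColor(p,cv2.COLOR_RGB2HSV)
m=(hsv[...,0]>3)&(hsv[...,0]<18)&(hsv[...,1]>140)&(C[...,0]>.40)&(C[...,0]<.55)&(C[...,1]<.12)&(C[...,1]>-.08)&(C[...,2]<.03)
P=C[m]; print(len(P),P.min(0).round(3),P.max(0).round(3))
L=P[P[:,2]<.012]; 
blk=(p.max(-1)<45)&(C[...,2]>.055)&(C[...,2]<.08)&(C[...,0]>.40)&(C[...,0]<.52)&(C[...,1]<.12)&(C[...,1]>-.02)
B=C[blk]; r=cv2.minAreaRect(B[:,:2].astype(np.float32)); print('post',len(B),B[:,2].mean(),r)
w=(p.min(-1)>170)&(p.max(-1).astype(int)-p.min(-1)<40)&(C[...,0]>.42)&(C[...,0]<.52)&(C[...,1]<.06)&(C[...,1]>-.03)
W=C[w]; r=cv2.minAreaRect(W[:,:2].astype(np.float32)); print('band',len(W),W.mean(0),r)
r=cv2.minAreaRect(P[:,:2].astype(np.float32)); print('body',r,cv2.boxPoints(r).round(3).tolist())
E
```

```text
wrist [ 286   69  121  105 6564] ((0.6657832264900208, 0.10553997755050659), (0.15260769426822662, 0.16740120947360992), 6.107400417327881)
[[0.5809999704360962, 0.18060000240802765], [0.598800003528595, 0.0142000000923872], [0.7505999803543091, 0.030400000512599945], [0.732699990272522, 0.19689999520778656]]
plane [0.02795014 0.0021211  0.00857961]
top [ 247  132   47   61 1750] ((0.6630734205245972, 0.13674895465373993), (0.1499868482351303, 0.11569834500551224), 7.2404961585998535)
[[0.5813999772071838, 0.18469999730587006], [0.5960000157356262, 0.06989999860525131], [0.7447999715805054, 0.08879999816417694], [0.7301999926567078, 0.20360000431537628]]
plane [ 0.02763012 -0.00095     0.00931807]
1407 [ 0.425 -0.045 -0.002] [0.514 0.085 0.027]
post 288 0.06842138800870351 ((0.4568057060241699, 0.06177600473165512), (0.02194000966846943, 0.034425243735313416), 23.106990814208984)
band 37 [0.47240124 0.01466656 0.01355381] ((0.4930412173271179, 0.014338653534650803), (0.03233272209763527, 0.06759380549192429), 68.005615234375)
body ((0.47018828988075256, 0.020092129707336426), (0.048047129064798355, 0.12439103424549103), 23.43118667602539) [[0.4230000078678131, 0.06800000369548798], [0.4729999899864197, -0.04699999839067459], [0.5170000195503235, -0.027000000700354576], [0.46700000762939453, 0.08699999749660492]]
```

View pics/w17.png

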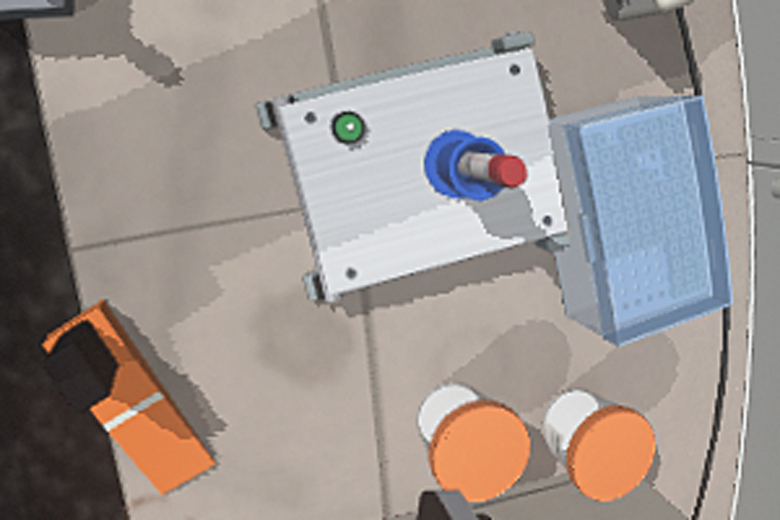

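```bash
python3 - <<'E'
from h import *
p,d,K,V=grab('wrist');C=wcloud(d,K,V)
S=[]
for (u,v) in [(310,118),(351,273),(547,220),(515,70)]:
    U,W=180+u/2.6,50+v/2.6
    z=.029
    for _ in range(4):
        q=onz('wrist',K,V,U,W,z); z=.0279*q[0]+.0086+.0021*q[1]
    S.append(q)
S=np.array(S); print('screws',S.round(4)); print('ctr',S.mean(0)); 
f=S[:2].mean(0); b=S[2:].mean(0); print('front mid',f,'back mid',b,'ang',np.arctan2(b[1]-f[1],b[0]-f[0]), np.arctan2(-(S[0]-S[1])[0],(S[0]-S[1])[1]),np.arctan2((S[3]-S[0])[1],(S[3]-S[0])[0]),np.arctan2((S[2]-S[1])[1],(S[2]-S[1])[0]), np.linalg.norm(S[0]-S[1]),np.linalg.norm(S[0]-S[3]))
# deck corners front: (277,107),(331,301) crop ; rests (268,113),(317,287)
for n,(u,v),z in [('fl',(277,107),.026),('fr',(331,301),.026),('bl',(533,50),.032),('br',(567,234),.032)]:
    print(n,onz('wrist',K,V,180+u/2.6,50+v/2.6,z).round(4))
# wedge corners: nose (163,494),(214,465) z=.004 ; band ends (104,428),(161,395) z=.016; tail top corners (43,348),(104,301) z .022
for n,(u,v),z in [('noseR',(163,494),.004),('noseL',(214,465),.004),('bandR',(106,427),.016),('bandL',(160,396),.016),('tailR',(44,348),.022),('tailL',(103,302),.022)]:
    print(n,onz('wrist',K,V,180+u/2.6,50+v/2.6,z).round(4))
E
```

```text
screws [[0.5997 0.1696 0.0257]
 [0.6097 0.0826 0.0258]
 [0.7287 0.0966 0.0291]
 [0.7188 0.183  0.029 ]]
ctr [0.66422497 0.13296261 0.0274111 ]
front mid [0.60470313 0.12612062 0.02573607] back mid [0.72374681 0.1398046  0.02908613] ang 0.11444693968768126 0.11543685926149311 0.11205454692985414 0.11684339581319143 0.0875633411395296 0.11997646757956691
fl [0.5831 0.178  0.026 ]
fr [0.5966 0.0688 0.026 ]
bl [0.7304 0.1934 0.032 ]
br [0.7398 0.0874 0.032 ]
noseR [ 0.4808 -0.0415  0.004 ]
noseL [ 0.5156 -0.0272  0.004 ]
bandR [0.4574 0.0136 0.016 ]
bandL [0.4925 0.0273 0.016 ]
tailR [0.4334 0.069  0.022 ]
tailL [0.4722 0.089  0.022 ]
```

```bash
python3 -m jog '[[[-0.02,-0.01,-0.02],[0,0.012,0.15],100],[[-0.02,-0.01,-0.04],[0,0,0.15],100],[[-0.015,-0.01,-0.04],[0,0,0.15],100],[[-0.01,-0.007,-0.03],[0,0,0.12],100],[[0,0,0],[0,0,0],100]]'
python3 - <<'E'
from h import *
p,d,K,V=grab('wrist','w18.png'); need([0.458,0.0625,.015],.396); print(sensors.get_obs()['joint_pos'].round(3))
p,d,K,V=grab('top'); C=cloud('top',d,K,V); 
for q in [(260,255),(270,270),(290,265)]: print(C[q[1],q[0]],p[q[1],q[0]])
E
```

```text
clock: 13.88
position: [0.4618, 0.0658, 0.1488]
ee_rot: [0.544, 0.839, 0.003, -0.009]
ft_force: [0.5, -0.3, -0.1]
grip_width: 0.999
t 13.93 pos [0.463  0.0664 0.1502] yang 0.418 w 1.001 F [ 0.3 -0.2  0.2]
shift [-0.005  -0.0039 -0.1352] rot [-0.0155 -0.0083 -0.0224]
[ 0.734  0.142 -1.009  1.903  0.112  1.168  0.104]
[ 4.23236878e-01  1.65801271e-01 -2.80343739e-04] [40 37 37]
[3.84919771e-01 1.39798988e-01 3.18230892e-04] [35 33 32]
[ 0.39784647  0.08790065 -0.00065392] [44 44 43]
```

View pics/w18.png

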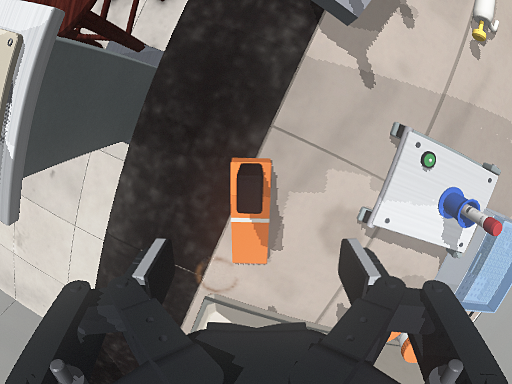

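```bash
cat > wp.py <<'E'
from h import *
import sys
p,d,K,V=grab('wrist',sys.argv[1] if len(sys.argv)>1 else None); C=wcloud(d,K,V)
b=(p.max(-1)<50)&(C[...,2]>.06)&(C[...,2]<.08)&(C[...,0]>.40)&(C[...,0]<.60)&(C[...,1]<.2)&(C[...,1]>-.02)
m=cv2.morphologyEx(b.astype(np.uint8),cv2.MORPH_OPEN,np.ones((3,3)))
k,l,st,c=cv2.connectedComponentsWithStats(m); i=1+np.argmax(st[1:,4]); B=C[l==i]
r=cv2.minAreaRect(B[:,:2].astype(np.float32)); print('post',st[i],np.median(B[:,2]).round(4),np.round(r[0],4),np.round(r[1],4),round(r[2],2))
hsv=cv2.cvtColor(p,cv2.COLOR_RGB2HSV)
m=(hsv[...,0]>3)&(hsv[...,0]<18)&(hsv[...,1]>140)&(C[...,0]>.40)&(C[...,0]<.62)&(C[...,1]<.2)&(C[...,1]>-.08)&(C[...,2]<.03)
P=C[m]; r=cv2.minAreaRect(P[:,:2].astype(np.float32)); print('body',len(P),np.round(r[0],4),np.round(r[1],4),round(r[2],2))
print(sensors.get_obs()['joint_pos'].round(3))
E
python3 wp.py
```

```text
Traceback (most recent call last):
  File "wp.py", line 6, in <module>
    k,l,st,c=cv2.connectedComponentsWithStats(m); i=1+np.argmax(st[1:,4]); B=C[l==i]
                                                      ~~~~~~~~~^^^^^^^^^^
ValueError: attempt to get argmax of an empty sequence
```

```bash
python3 - <<'E'
from h import *
p,d,K,V=grab('wrist'); C=wcloud(d,K,V)
for q in [(250,175),(250,190),(250,205),(250,240),(235,170)]: print(q,C[q[1],q[0]].round(4),p[q[1],q[0]])
for q in [(240,166),(261,166),(240,212),(262,212),(251,189)]: print(onz('wrist',K,V,*q,.072).round(4))
for q,z in [((233,263),.004),((269,263),.004),((231,159),.022),((271,159),.022)]: print(onz('wrist',K,V,*q,z).round(4))
E
```

```text
(250, 175) [0.453  0.0775 0.0703] [58 49 48]
(250, 190) [0.4581 0.0659 0.0711] [59 48 46]
(250, 205) [0.4635 0.0536 0.0707] [62 48 47]
(250, 240) [ 0.4878 -0.0049  0.0099] [240 145  83]
(235, 170) [0.4407 0.0709 0.0476] [13 20 29]
[0.4424 0.0815 0.072 ]
[0.458  0.0884 0.072 ]
[0.4581 0.0448 0.072 ]
[0.4751 0.0524 0.072 ]
[0.4584 0.0673 0.072 ]
[ 0.4827 -0.044   0.004 ]
[ 0.5215 -0.0267  0.004 ]
[0.4335 0.0733 0.022 ]
[0.4692 0.0892 0.022 ]
```

```bash
python3 -m jog '[[[-0.004,-0.003,-0.03],[-0.015,-0.008,-0.012],100],[[0,0,-0.03],[0,0,0],100],[[0,0,0],[0,0,0],100]]'
python3 - <<'E'
from h import *
p,d,K,V=grab('wrist','w19.png'); need([0.459,0.0635,.017],.406); print(sensors.get_obs()['joint_pos'].round(3))
E
```

```text
clock: 14.45
position: [0.4642, 0.0654, 0.0943]
ee_rot: [0.551, 0.834, 0.003, 0.004]
ft_force: [0.2, -0.3, 0.4]
grip_width: 1.0
t 14.5 pos [0.4651 0.0657 0.0955] yang 0.403 w 0.999 F [ 0.4 -0.3  0.7]
shift [-0.0061 -0.0022 -0.0785] rot [-0.0009  0.0118  0.0028]
[ 0.684  0.215 -0.99   1.974  0.211  1.046  0.003]
```

View pics/w19.png

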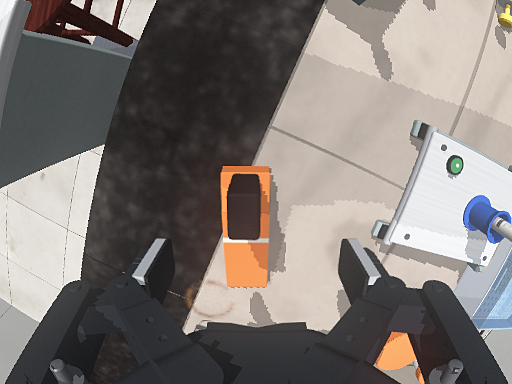

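```bash
python3 -m jog '[[[-0.006,-0.002,-0.0],[0,0.012,0],100],[[-0.002,0,-0.02],[0,0,0],90],[[-0.002,0,-0.02],[0,0,0],80],[[0,0,0],[0,0,0],80]]'
python3 - <<'E'
from h import *
p,d,K,V=grab('wrist','w20.png'); need([0.459,0.0635,.017],.406); print(sensors.get_obs()['joint_pos'].round(3))
E
```

```text
clock: 15.0
position: [0.4569, 0.0636, 0.057]
ee_rot: [0.552, 0.834, 0.001, 0.002]
ft_force: [0.5, 0.4, -0.1]
grip_width: 0.799
t 15.05 pos [0.4575 0.0638 0.0578] yang 0.401 w 0.801 F [ 0.3 -0.2 -0.3]
shift [ 0.0015 -0.0003 -0.0408] rot [-0.0004  0.0052  0.0046]
[ 0.655  0.268 -0.967  2.021  0.267  0.978 -0.045]
```

View pics/w20.png

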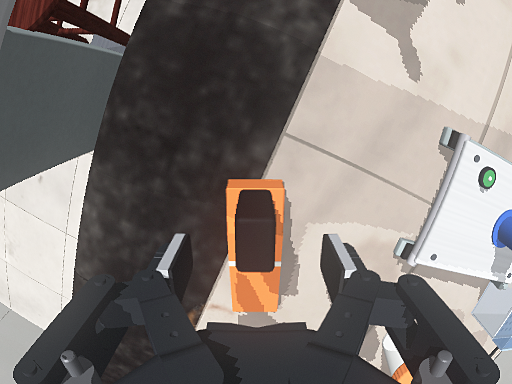

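```bash
python3 -m jog '[[[0.001,0,-0.018],[0,0.005,0.005],80],[[0,0,-0.018],[0,0,0],70],[[0,0,0],[0,0,0],60]]'
python3 - <<'E'
from h import *
p,d,K,V=grab('wrist','w21.png'); need([0.459,0.0635,.017],.406)
E
```

```text
clock: 15.42
position: [0.4601, 0.0638, 0.0223]
ee_rot: [0.55, 0.835, 0.001, 0.001]
ft_force: [-0.8, 0.2, 0.3]
grip_width: 0.601
t 15.47 pos [0.4606 0.0639 0.023 ] yang 0.406 w 0.596 F [-0.5  0.4  0.6]
shift [-0.0016 -0.0004 -0.006 ] rot [-0.0003  0.0041  0.0002]
```

View pics/w21.png

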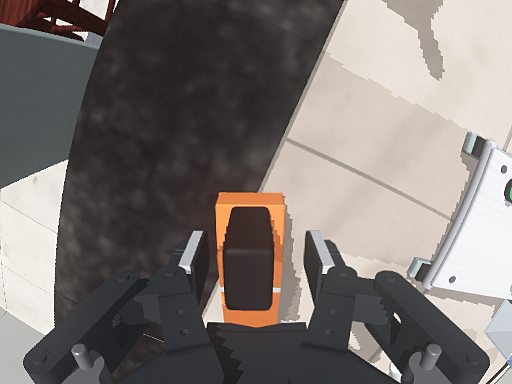

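```bash
python3 -m jog '[[[-0.002,0,-0.005],[0,0.004,0],60],[[0,0,0],[0,0,0],30],[[0,0,0],[0,0,0],0],[[0,0,0],[0,0,0],0],[[0,0,0],[0,0,0],0]]' 60
python3 - <<'E'
from h import *
p,d,K,V=grab('wrist','w22.png'); need([0.459,0.0635,.017],.406)
E
```

```text
clock: 16.1
position: [0.4593, 0.0639, 0.0191]
ee_rot: [0.55, 0.835, 0.0, 0.001]
ft_force: [0.3, -0.4, -1.7]
grip_width: 0.246
t 16.15 pos [0.4593 0.064  0.0191] yang 0.406 w 0.251 F [-0.2 -0.5 -1.8]
shift [-0.0003 -0.0005 -0.0021] rot [-0.      0.0019  0.0005]
```

View pics/w22.png

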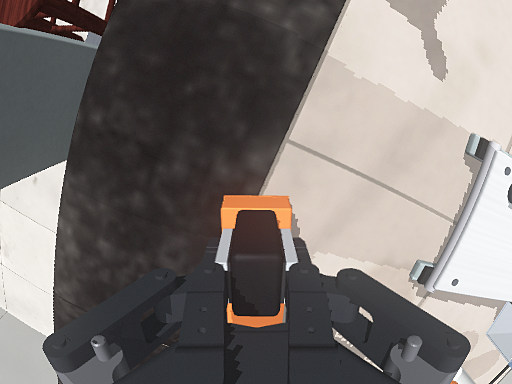

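```bash
python3 -m jog '[[[0.001,0.005,0],[0,0,0.1],0],[[0.001,0.005,0],[0,0,0.13],0],[[0.001,0.005,0],[0,0,0.13],0],[[0.001,0.005,0],[0,0,0.13],0],[[0,0,0],[0,0,0],0]]'
python3 - <<'E'
from h import *
p,d,K,V=grab('wrist','w23.png'); need([0.468,0.110,.019],1.685); print(sensors.get_obs()['joint_pos'].round(3))
E
```

```text
clock: 16.77
position: [0.4633, 0.084, 0.019]
ee_rot: [0.325, 0.946, 0.001, 0.001]
ft_force: [0.1, 0.6, -0.6]
grip_width: 0.25
t 16.82 pos [0.4633 0.0838 0.019 ] yang 0.907 w 0.249 F [ 0.6  0.1 -1.3]
shift [ 0.0047  0.0262 -0.    ] rot [-0.0009  0.0015  0.7784]
[ 0.633  0.404 -1.019  2.023  0.428  0.942  0.298]
```

View pics/w23.png

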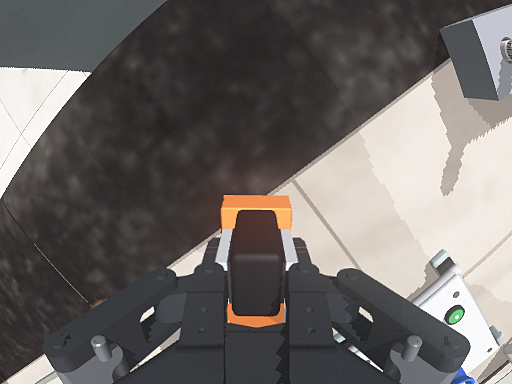

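```bash
python3 -m jog '[[[0.001,0.005,0],[0,0,0.13],0],[[0.001,0.005,0],[0,0,0.15],0],[[0.001,0.005,0],[0,0,0.15],0],[[0.001,0.005,0],[0,0,0.15],0],[[0,0,0],[0,0,0],0]]'
python3 - <<'E'
from h import *
need([0.468,0.110,.019],1.685); print(sensors.get_obs()['joint_pos'].round(3))
p,d,K,V=grab('scene'); cv2.imwrite('pics/s24.png',cv2.resize(p[90:280,180:360],None,fx=4,fy=3.1)[:,:,::-1])
E
```

```text
clock: 17.45
position: [0.4676, 0.1022, 0.019]
ee_rot: [0.043, 0.999, -0.0, 0.001]
ft_force: [-0.1, -0.2, 0.0]
grip_width: 0.252
t 17.45 pos [0.4676 0.1022 0.019 ] yang 1.485 w 0.252 F [-0.1 -0.2  0. ]
shift [ 0.0004  0.0078 -0.    ] rot [0.0004 0.0021 0.1998]
[ 0.668  0.484 -1.124  2.001  0.529  0.985  0.767]
```

View pics/s24.png

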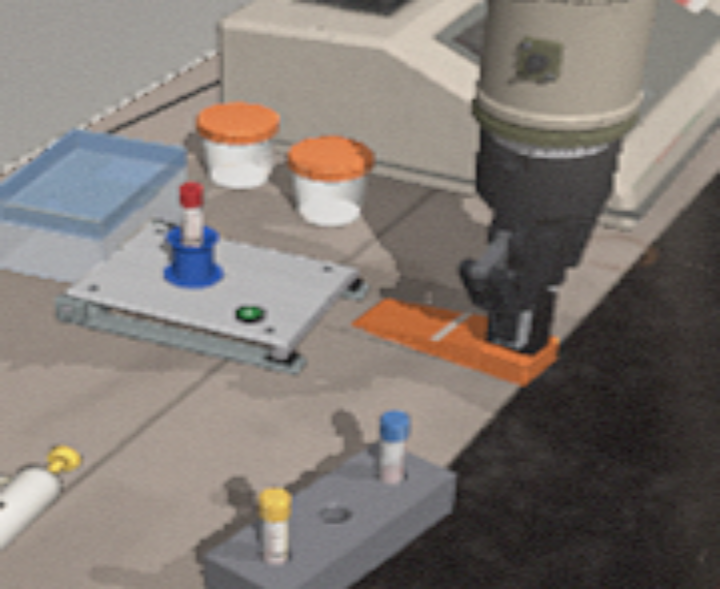

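```bash
python3 -m jog '[[[0,0.004,0],[0,0,0.1],0],[[0,0.004,0],[0,0,0.1],0],[[0,0,0],[0,0,0],0]]'
python3 - <<'E'
from h import *
need([0.468,0.110,.019],1.685); print(sensors.get_obs()['joint_pos'].round(3))
p,d,K,V=grab('scene'); C=cloud('scene',d,K,V); cv2.imwrite('pics/s25.png',cv2.resize(p[140:220,190:330],None,fx=5.5,fy=5.5,interpolation=cv2.INTER_CUBIC)[:,:,::-1])
hsv=cv2.cvtColor(p,cv2.COLOR_RGB2HSV)
m=(hsv[...,0]>3)&(hsv[...,0]<18)&(hsv[...,1]>140)&(C[...,0]>.40)&(C[...,0]<.64)&(C[...,1]<.2)&(C[...,1]>0.03)&(C[...,2]<.03)
P=C[m]; r=cv2.minAreaRect(P[:,:2].astype(np.float32)); print('body',len(P),r,cv2.boxPoints(r).round(4).tolist(),P.max(0))
E
```

```text
clock: 17.88
position: [0.4677, 0.1085, 0.019]
ee_rot: [-0.051, 0.999, -0.001, 0.001]
ft_force: [-0.3, 1.7, -0.5]
grip_width: 0.252
t 17.88 pos [0.4677 0.1085 0.019 ] yang 1.672 w 0.252 F [-0.3  1.7 -0.5]
shift [ 0.0003  0.0015 -0.    ] rot [0.0021 0.0025 0.0127]
[ 0.676  0.51  -1.158  1.997  0.563  1.001  0.916]
body 605 ((0.512932300567627, 0.10804824531078339), (0.12674285471439362, 0.05814238637685776), 4.34306001663208) [[0.44749999046325684, 0.13220000267028809], [0.45190000534057617, 0.07429999858140945], [0.5782999992370605, 0.08389999717473984], [0.5738999843597412, 0.14180000126361847]] [0.57570377 0.14109085 0.02689876]
```

View pics/s25.png

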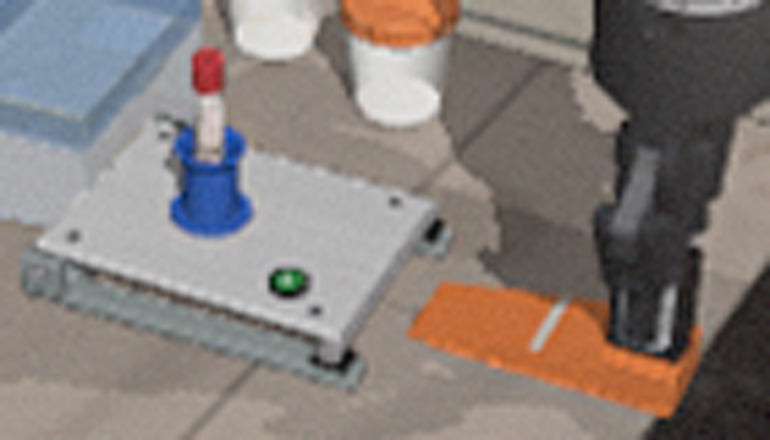

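```bash
python3 - <<'E'
from h import *
m=cams.camera_model('scene');K,V=np.array(m['intrinsics']),np.array(m['view'])
f=lambda u,v,z: onz('scene',K,V,190+u/5.5,140+v/5.5,z)
n1,n2=f(410,331,.004),f(441,284,.004); b1,b2=f(535,349,.016),f(566,301,.016)
print(n1,n2,b1,b2); n=(n1+n2)/2; b=(b1+b2)/2; dd=n-b; print('nose',n,'band',b,np.linalg.norm(dd[:2]),'hd',np.arctan2(dd[1],dd[0]))
ax=np.array([.9935,.1142]); c0=np.array([.6642,.1330]); nv=np.array([-.1142,.9935])
print('lateral nose',(n[:2]-c0)@nv,'band',(b[:2]-c0)@nv, 'along nose',(n[:2]-c0)@ax)
for u,v,z in [(333,350,.02),(433,218,.02),(342,338,.026),(437,205,.026)]:
    q=f(u,v,z); print(q.round(4),'along',((q[:2]-c0)@ax).round(4),'lat',((q[:2]-c0)@nv).round(4))
print('TCP lat',(np.array([.4677,.1085])-c0)@nv)
E
```

```text
[0.56879648 0.1386291  0.004     ] [0.5728048  0.10216988 0.004     ] [0.50962587 0.13450713 0.016     ] [0.51242506 0.09801441 0.016     ]
nose [0.57080064 0.12039949 0.004     ] band [0.51102547 0.11626077 0.016     ] 0.05991827717346191 hd 0.06912777308802964
lateral nose -0.0018524002936937244 band 0.0008621068078628995 along nose -0.0942312441711413
[0.5821 0.1834 0.02  ] along -0.0758 lat 0.0595
[0.5901 0.0789 0.02  ] along -0.0798 lat -0.0453
[0.5792 0.1807 0.026 ] along -0.079 lat 0.0571
[0.5896 0.0762 0.026 ] along -0.0806 lat -0.0479
TCP lat -0.0019004500000000084
```

```bash
python3 -m jog '[[[0.012,0.002,0],[0.002,0.002,0.02],0],[[0.012,0.002,0],[0,0,0.015],0],[[0.012,0.0015,0],[0,0,0],0],[[0.012,0.0015,0],[0,0,0],0],[[0,0,0],[0,0,0],0]]'
cat > dk.py <<'E'
from h import *
import sys
o=sensors.get_obs(); print('t',round(o['clock'],2),o['position'].round(4),'F',o['ft_force'].round(1),'j',o['joint_pos'].round(2))
p,d,K,V=grab('scene'); C=cloud('scene',d,K,V)
cv2.imwrite('pics/'+sys.argv[1],cv2.resize(p[140:220,190:330],None,fx=5.5,fy=5.5,interpolation=cv2.INTER_CUBIC)[:,:,::-1])
ax=np.array([.9935,.1142]); c0=np.array([.6642,.1330]); nv=np.array([-.1142,.9935])
a=(C[...,:2]-c0)@ax; l=(C[...,:2]-c0)@nv
g=p.min(-1).astype(int); s=p.max(-1).astype(int)-g
m=(abs(a)<.065)&(abs(l)<.05)&(C[...,2]>.018)&(C[...,2]<.042)&(s<25)&(g>90)
A=np.c_[a[m],np.ones(m.sum())]; z=C[...,2][m]; k=np.linalg.lstsq(A,z,rcond=None)[0]
r=z-A@k; ok=abs(r)<.004; k=np.linalg.lstsq(A[ok],z[ok],rcond=None)[0]; print('n',ok.sum(),'slope',k[0].round(4),'z0',k[1].round(4),'front z',(k[1]-.07*k[0]).round(4))
hsv=cv2.cvtColor(p,cv2.COLOR_RGB2HSV)
w=(g>165)&(s<45)&(abs(l)<.03)&(a>-.19)&(a<-.05)&(C[...,2]<.024)&(C[...,2]>.008)
if w.sum(): print('band',w.sum(),np.median(a[w]).round(4),np.median(l[w]).round(4),np.median(C[...,2][w]).round(4))
o=(hsv[...,0]>3)&(hsv[...,0]<18)&(hsv[...,1]>140)&(abs(l)<.04)&(a>-.25)&(a<-.03)&(C[...,2]<.035)
print('orange along',np.percentile(a[o],[1,99]).round(4))
E
python3 dk.py s26.png
```

```text
clock: 18.55
position: [0.5191, 0.1149, 0.0191]
ee_rot: [-0.063, 0.998, -0.001, 0.0]
ft_force: [1.1, -0.1, 1.0]
grip_width: 0.249
t 18.55 [0.5191 0.1149 0.0191] F [ 1.1 -0.1  1. ] j [ 0.59  0.6  -1.09  1.87  0.62  1.06  0.94]
n 1006 slope 0.0268 z0 0.0275 front z 0.0256
band 15 -0.0987 0.0033 0.0161
orange along [-0.164  -0.0756]
```

View pics/s26.png

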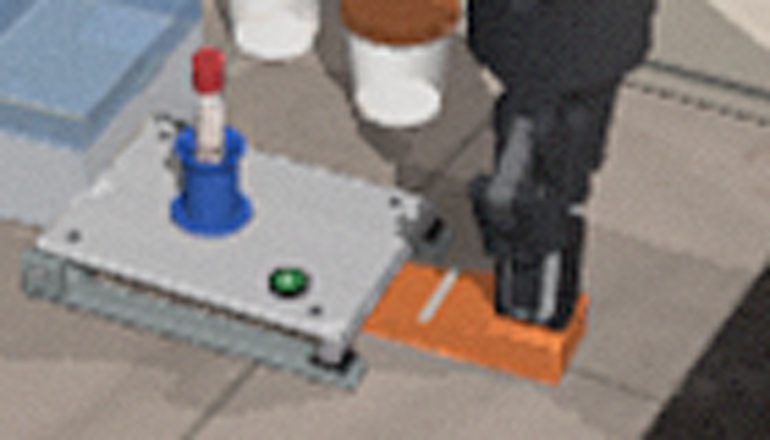

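```bash
python3 -m jog '[[[0.006,0.0007,0],[0,0,0],0],[[0.006,0.0007,0],[0,0,0],0],[[0,0,0],[0,0,0],0]]'; python3 dk.py s27.png
```

```text
clock: 18.98
position: [0.5303, 0.1164, 0.0191]
ee_rot: [-0.064, 0.998, -0.001, -0.0]
ft_force: [1.8, 0.6, 0.2]
grip_width: 0.25
t 18.98 [0.5303 0.1164 0.0191] F [1.8 0.6 0.2] j [ 0.57  0.62 -1.08  1.84  0.63  1.07  0.94]
n 985 slope 0.023 z0 0.0278 front z 0.0262
band 4 -0.0886 0.0046 0.0148
orange along [-0.1529 -0.0768]
```

```bash
python3 -m jog '[[[0.005,0.0006,0],[0,0,0],0],[[0,0,0],[0,0,0],0]]'; python3 dk.py s28.png;  python3 -m jog '[[[0.004,0.0005,0],[0,0,0],0],[[0,0,0],[0,0,0],0]]'; python3 dk.py s29.png
```

```text
clock: 19.27
position: [0.5347, 0.1171, 0.0191]
ee_rot: [-0.064, 0.998, -0.001, -0.001]
ft_force: [2.6, 0.4, -1.3]
grip_width: 0.244
t 19.27 [0.5347 0.1171 0.0191] F [ 2.6  0.4 -1.3] j [ 0.56  0.63 -1.07  1.83  0.63  1.08  0.94]
n 994 slope 0.0185 z0 0.0282 front z 0.0269
band 6 -0.0841 -0.0006 0.0159
orange along [-0.1481 -0.0754]
clock: 19.58
position: [0.538, 0.1175, 0.0192]
ee_rot: [-0.064, 0.998, -0.001, -0.001]
ft_force: [2.2, 0.6, -0.3]
grip_width: 0.245
t 19.57 [0.538  0.1175 0.0192] F [ 2.2  0.6 -0.3] j [ 0.55  0.64 -1.07  1.82  0.63  1.08  0.94]
n 990 slope 0.0116 z0 0.0285 front z 0.0277
band 10 -0.0802 -0.0003 0.0153
orange along [-0.1451 -0.0756]
```

View pics/s29.png

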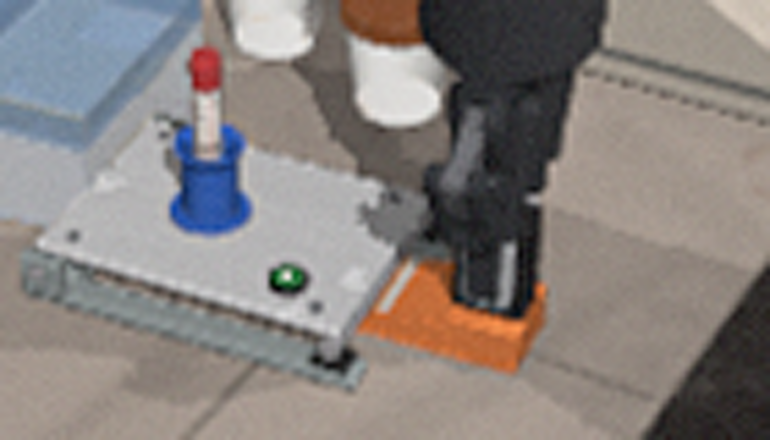

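```bash
python3 -m jog '[[[0.005,0.0006,0],[0,0,0],0],[[0,0,0],[0,0,0],0]]'; python3 dk.py s30.png;  python3 -m jog '[[[0.003,0.0003,0],[0,0,0],0],[[0,0,0],[0,0,0],0]]'; python3 dk.py s31.png
```

```text
clock: 19.88
position: [0.5425, 0.1181, 0.0192]
ee_rot: [-0.064, 0.998, -0.002, -0.002]
ft_force: [2.4, 0.4, -1.1]
grip_width: 0.249
t 19.88 [0.5425 0.1181 0.0192] F [ 2.4  0.4 -1.1] j [ 0.55  0.65 -1.07  1.8   0.64  1.09  0.95]
n 988 slope 0.0052 z0 0.029 front z 0.0286
orange along [-0.1406 -0.0747]
clock: 20.18
position: [0.5447, 0.1183, 0.0193]
ee_rot: [-0.064, 0.998, -0.002, -0.002]
ft_force: [2.9, 1.1, -0.0]
grip_width: 0.247
t 20.18 [0.5447 0.1183 0.0193] F [ 2.9  1.1 -0. ] j [ 0.54  0.65 -1.06  1.8   0.64  1.09  0.95]
n 983 slope 0.0017 z0 0.0292 front z 0.0291
orange along [-0.1382 -0.0747]
```

View pics/s31.png

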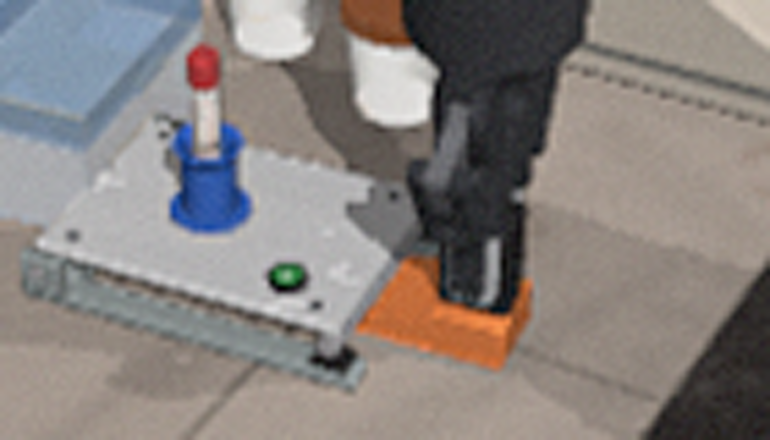

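```bash
python3 -m jog '[[[0,0,0],[0,0,0],0],[[0,0,0],[0,0,0],0],[[0,0,0],[0,0,0],0]]'; python3 dk.py s32.png
python3 - <<'E'
from h import *
p,d,K,V=grab('top','t32.png'); C=cloud('top',d,K,V); hsv=cv2.cvtColor(p,cv2.COLOR_RGB2HSV)
def f(n,h0,h1,lo,hi,s=120):
    m=(hsv[...,0]>=h0)&(hsv[...,0]<=h1)&(hsv[...,1]>s)&np.all((C>lo)&(C<hi),-1)
    P=C[m]; print(n,len(P),np.median(P,0).round(4) if len(P) else '')
f('yel',20,35,(.44,.34,.07),(.51,.39,.1)); f('blue',100,130,(.43,.25,.07),(.5,.3,.1))
f('lids',3,18,(.62,-.07,.05),(.71,.02,.08)); f('lidb',3,18,(.71,-.09,.05),(.8,0,.08))
m=((hsv[...,0]<8)|(hsv[...,0]>172))&(hsv[...,1]>120)&np.all((C>(.62,.09,.09))&(C<(.72,.18,.13)),-1); print('red',np.median(C[m],0),m.sum())
E
python3 -c "
from h import *
grab('wrist','w32.png'); need([0.5447,.1183,.0193],1.685)"
```

```text
clock: 20.6
position: [0.5448, 0.1184, 0.0193]
ee_rot: [-0.064, 0.998, -0.002, -0.002]
ft_force: [-0.2, 0.4, 0.3]
grip_width: 0.252
t 20.6 [0.5448 0.1184 0.0193] F [-0.2  0.4  0.3] j [ 0.54  0.65 -1.06  1.8   0.64  1.09  0.95]
n 985 slope 0.0022 z0 0.0291 front z 0.029
orange along [-0.1384 -0.0749]
yel 26 [0.478  0.3656 0.0876]
blue 23 [0.4629 0.2771 0.0885]
lids 414 [ 0.6658 -0.0227  0.0634]
lidb 417 [ 0.7533 -0.0436  0.0633]
red [0.67350539 0.13732567 0.11524019] 27
t 20.75 pos [0.5448 0.1184 0.0193] yang 1.7 w 0.251 F [-0.   0.   1.3]
shift [-0.0001 -0.0001  0.    ] rot [ 0.0038 -0.0044 -0.0146]
```

View pics/t32.png

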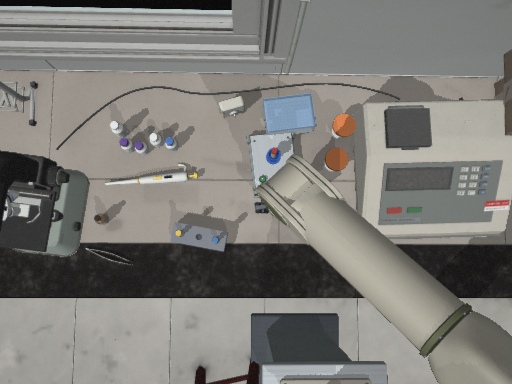

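View pics/w32.png

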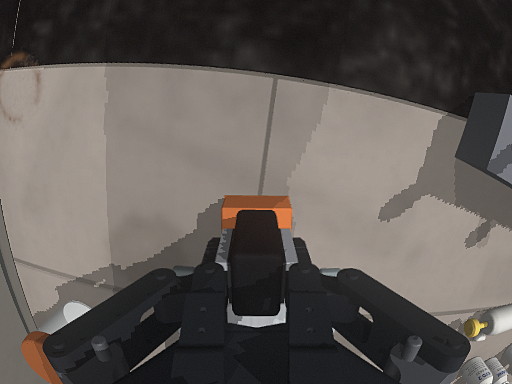

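```bash
python3 -c "
from workcell import manip
print(manip.hand_in())"
```

```text
the job is handed in; nothing more can be done
None
```

I stood the red-capped tube in the blue cup and let go. Then I gripped the wedge, turned it on the worktop and slid it under the bar until the deck was level. I handed in at about 20.8 s, still holding the wedge.

**Last checks**
- **Deck:** steady over two readings. The slope fell from about 0.027 at rest to 0.002, so it is about 0.025 rad above its rests. The front rose about 3.4 mm, and level is 3.6 mm.
- **Wedge:** the grip width of 0.25 matches the 22 mm post. The heading is about 0.1 rad or less off the stand's axis, and the tool height changed by only 0.3 mm while sliding. The white band can no longer be seen from the scene camera because it is under the front edge of the deck.
- **Red tube:** cap top at 115 mm, so the foot is on the cup floor. It leans slightly, about 0.05 rad.
- **Other objects:** the blue and yellow tubes and both specimen cups are within 1 mm of where they started.

**What disagreed**
- **Reported height:** the TCP height reads about 35 mm lower than where the pads really are in the wrist and scene depth images. My first grasp closed above the red cap because of this, without moving the tube. I took heights from the images after that.
- **Not measured directly:** I did not measure the contact force between the wedge and the deck. I inferred it from the lifted deck.

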